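Put the pile on the workshop bench away

TASK

Take apart the pile on the workbench and put each thing away, right way up, in the middle of its own place and lengthwise along it: the red tape measure on the cork bed of the plywood caddy, the cardboard screw box in the yellow parts tray, the grey-and-white battery on the black charger and the green drill-bit case on the blue tray. Set things down, do not drop them, and leave the glass jar and the glue bottle standing where they are.

Things in the scene. Friction and masses are not known exactly. Their poses are not given: they have to be found in the camera images.
- tape_center (a point): Centre (half-way up) of the tape measure: red block with a black rubber patch on top and steel discs on its sides, 40 wide (x) x 60 long (y) x 40 mm high, about 0.22 kg. Loose, top of the pile: it stands on the screw box. Axes: y along its length, x across its width, z up.
- screw_box_center (a point): Centre (half-way up) of the cardboard screw box with a white paper band, 46 wide (x) x 86 long (y) x 36 mm high, about 0.3 kg. Loose, second from the top of the pile: it stands on the battery. Axes: y along its length, x across its width, z up.
- battery_center (a point): Centre (half-way up) of the battery pack: grey with a white upper part, 54 wide (x; the white upper 14 mm are 50 wide) x 118 long (y) x 42 mm high, about 0.45 kg. Loose, third from the top: it stands on the bit case. Axes: y along its length, x across its width, z up.
- bit_case_center (a point): Centre (half-way up) of the green drill-bit case with steel clasps, 62 wide (x) x 170 long (y) x 36 mm high, about 0.4 kg. Loose, bottom of the pile, flat on the bench. All four things of the pile lie with their long sides nearly parallel, roughly centred on one another. Axes: y along its length, x across its width, z up.
- caddy_place (a point): Place of the tape measure: middle of the cork bed, on its surface, 12 mm above the bench. The caddy is a plywood board 100 wide (x) x 160 long (y) mm; the cork bed is 60 x 84 mm. A flat orange pencil lies across it 62 mm to +y of this point (8 mm high) and a small square 64 mm to -y (up to 10 mm high). Fixed; its position and yaw differ each time. Axes: y along its length, x across its width, z up.
- parts_tray_place (a point): Place of the screw box: middle of the floor of the low yellow tray, 3 mm above the bench. Tray 116 wide (x) x 150 long (y) mm outside, walls 3 mm thick, their rims 14 mm above the bench. A few screws are seen near its ends. Fixed; its position and yaw differ each time. Axes: y along its length, x across its width, z up.
- charger_place (a point): Place of the battery: middle of the grey field on the black charger's deck, 14 mm above the bench. Deck 90 wide (x) x 184 long (y) mm, open at the long sides; an end stop 14 mm higher than the deck at each end, with 140 mm between the two stops. Fixed; its position and yaw differ each time. Either end of the battery may point to +y. Axes: y along its length, x across its width, z up.
- case_tray_place (a point): Place of the bit case: middle of the black rubber field on the blue sheet-steel tray, 6 mm above the bench. Tray 92 wide (x) x 206 long (y) mm, open at the long sides; lips 14 mm higher than the floor at both ends, 196 mm apart inside. Fixed; its position and yaw differ each time. Either end of the case may point to +y. Axes: y along its length, x across its width, z up.
- jar_center (a point): Centre (half-way up) of a loose glass jar with steel lid, 58 mm in diameter, 85 mm high, standing on the bench. Leave it alone.
- glue_center (a point): Centre (half-way up) of a loose white glue bottle with orange cap, 48 mm in diameter, 130 mm high, standing on the bench. Leave it alone.
Mind the look-alikes: they are no part of the job. What is shaped like the part that bears case_tray_place but turquoise is not meant.

How it is judged:
At the end, for the whole second after the job is handed in: Each thing released and at rest on its own place: centred within 12 mm, height within 5 mm of resting on the surface, right way up within 0.1 rad, lengthwise along the place within 0.2 rad either way round; jar and glue bottle upright within 0.15 rad and moved less than 30 mm (horizontal distance between tape_center and caddy_place below 0.012 m and z of tape_center in the frame of caddy_place between 0.015 and 0.025 m and angle between the y axis of tape_center and the y axis of caddy_place, either way round below 0.2 rad and angle between each of tape_center, screw_box_center, battery_center, bit_case_center's own z axis and vertical below 0.1 rad and linear speed of each of tape, screw_box, battery, bit_case below 0.02 m/s and angular speed of each of tape, screw_box, battery, bit_case below 0.2 rad/s and horizontal distance between screw_box_center and parts_tray_place below 0.012 m and z of screw_box_center in the frame of parts_tray_place between 0.013 and 0.023 m and angle between the y axis of screw_box_center and the y axis of parts_tray_place, either way round below 0.2 rad and horizontal distance between battery_center and charger_place below 0.012 m and z of battery_center in the frame of charger_place between 0.016 and 0.026 m and angle between the y axis of battery_center and the y axis of charger_place, either way round below 0.2 rad and horizontal distance between bit_case_center and case_tray_place below 0.012 m and z of bit_case_center in the frame of case_tray_place between 0.013 and 0.023 m and angle between the y axis of bit_case_center and the y axis of case_tray_place, either way round below 0.2 rad and distance of each of jar_center, glue_center from where it was at the start of the episode below 0.03 m and angle between each of jar_center, glue_center's own z axis and vertical below 0.15 rad); the robot touches nothing.
It fails at once if the glass jar or the glue bottle is shifted by more than 30 mm or tipped by more than 0.3 rad (distance of any of jar_center, glue_center from where it was at the start of the episode above 0.03 m or angle between any of jar_center, glue_center's own z axis and vertical above 0.3 rad).
It fails at once if a thing of the pile is dropped: it moves faster than 0.7 m/s without being held by the fingers (a fall of more than about 25 mm) ((linear speed of tape above 0.7 m/s and contact force between tape and the fingers below 0.1 N) or (linear speed of screw_box above 0.7 m/s and contact force between screw_box and the fingers below 0.1 N) or (linear speed of battery above 0.7 m/s and contact force between battery and the fingers below 0.1 N) or (linear speed of bit_case above 0.7 m/s and contact force between bit_case and the fingers below 0.1 N)).
It also fails if it takes over 109 s, if anything falls off the work surface, if the arm or the gripper's body presses on something with over 40 N, if the wrist force passes 120 N, or if a joint passes its speed limit or range.

ROBOT

A 6-joint arm with a two-finger parallel gripper is mounted at the origin on the work surface. World frame = base frame: x ahead of the robot, y to its left, z up, the work surface at z = 0. Lengths are in m, angles in rad, forces in N, time in s.
With the tool pointing down it reaches from about 0.225 to 0.875 m from the base axis. Payload 3.4 kg.
Tool frame: the origin (TCP) lies at the very end of the fingers, on their centre line; the grasp point (between the pads) lies manip.pinch_z behind it (manip.pinch_z is the distance from the TCP to the grasp point, in m); z points along the fingers, y is the direction in which the jaws open and shut (so a half turn about z gives the same grasp; the last joint's range is limited). The gripper opens to 85 mm and grips with 20 to 120 N. Pads are 22 mm wide; open, the fingers measure 114 mm over their backs; the gripper's body (76 mm by 85 mm) begins 54 mm behind the grasp point. The pads swing forward as they close: fully open they stand 13 mm farther back than shut.
Start: joints at [0.987, 0.276, 1.505, -0, 1.361, -0.121], TCP at [0.257, 0.515, 0.193] pointing down, gripper open.
Joint ranges: [-2.89, 2.89], [-0.75, 2.08], [0.22, 2.7], [-1.18, 4.32], [0.11, 2.71], [-2.7, 2.7]. Speed limits (rad/s): [2.57, 2.57, 3.14, 3.14, 3.14, 3.14].

INTERFACE

Orientations are given as a unit quaternion [w, x, y, z].
In Python, from rig import manip, imaging, workorder gives the robot as it stands.
- The arm moves only by the tool apply_moves, never from a script. Its argument "moves" is one flat list of numbers, 7 for each row, row after row: the finger opening in m, from 0 to 0.0854, then the shift along the tool's x, y, z in m, then the turn, a rotation vector about the tool's x, y, z in rad. In form: [jaw, tx, ty, tz, rx, ry, rz, jaw, tx, ty, tz, rx, ry, rz, ...]. A call has exactly 8 rows; each row shifts and turns the pose as measured when the row begins, along the tool's axes as they then stand; what a row does not reach is not made up. A row lasts 1/12 s, in which the tool goes at most 41.7 mm and 7.16 degrees, less where a joint would pass 70% of its speed; a pose out of reach is approached as far as the arm can. A call with a gripper value outside its range is refused whole. The fingers move at their own pace and stop on an object; "newtons" is the grip in N (left out, the last holds). Time passes only in rows, so rows that do not move let the fingers close, or fill a call up. It gives the time, the measured TCP pose, the force and the opening at its end, in the units of the state.
- manip.get_state(): the state, without advancing time (a new reading comes with each control period).
- imaging.get_image(name): name is "side" or "top" or "wrist"; returns a dict with "image" (384x512x3 uint8, red, green, blue), "range_z" (384x512 float32, m along the optical axis (not along the pixel's ray), 0 where there is no reading), "fx", "fy", "cx", "cy" (pixels), "k1" (the pictures are not rectified: a ray, as slopes to the right and down, at radius r is drawn at 1 + k1 r^2 times it, then the intrinsics apply), "R" (3x3) and "t" (3): a world point X has camera coordinates R X + t. Camera axes: x right, y down, z forward; pixel columns grow to the right and rows downward; lengths in m; the calibration is good to about 2 mm. A picture is of the moment at which its call begins.
- workorder.sign_off(): hands the job in, once; it reports no verdict.
The state is a dict: "clock": time; "qpos": joint angles; "qd": joint speeds; "effort": joint torques, N m; "position": TCP position; "ee_rot": TCP orientation; "contact_force": force on the tool from outside, world axes, zero at the start; "moment": the same for the moment, N m; "width": finger opening in m.
Only numpy, scipy, OpenCV 4.12 (cv2) and the standard library are available. Lean on these libraries where they do the work, as an engineer would, in place of code of your own. Each camera call takes 0.05 s, during which the arm holds its last target.

## Working session

There is one attempt and no reset: what is moved stays moved. The work goes in short steps, Python scripts to look and compute and a tool call to move; the robot and the scene stay as the last step left them, time stands still between calls to the robot, and variables do not carry over. Pictures are saved under pics/ and viewed, and the job is handed in when it is done.

Besides the shell and the picture viewer there is one more tool, called after "Call:" by a JSON object that holds its "api" and its "payload". apply_moves: Moves the arm, as the interface text tells. Its arguments: {"type":"object","properties":{"moves":{"type":"array"},"newtons":{"type":"number"}},"required":["moves"]}

```bash
ls; mkdir -p pics; python3 - <<'E'
from rig import manip, imaging
import cv2
print(manip.get_state(), manip.pinch_z)
for n in ["top","side","wrist"]:
    d=imaging.get_image(n)
    cv2.imwrite(f"pics/{n}0.png",cv2.resize(d["image"][:,:,::-1],(800,600),interpolation=cv2.INTER_CUBIC))
    print(n,d["fx"],d["fy"],d["cx"],d["cy"],d["k1"],d["R"].round(3).tolist(),d["t"])
E
```

```text
pics
{'clock': 0.0, 'qpos': array([ 9.86986953e-01,  2.76618385e-01,  1.50614450e+00,  2.51259897e-06,
        1.36070993e+00, -1.21017125e-01]), 'qd': array([-0.00012691,  0.00067868,  0.00104661, -0.00079314,  0.00261208,
        0.0005473 ]), 'effort': array([ 1.63918026e-03, -4.16779125e+01, -2.45806736e+01,  1.38607006e-04,
        1.07262027e-02,  2.50377362e-06]), 'position': array([0.25638294, 0.51399799, 0.19172192]), 'ee_rot': array([-3.25634147e-04,  2.29336815e-01,  9.73346671e-01, -8.81880129e-04]), 'contact_force': array([0.09472178, 0.014457  , 0.06590451]), 'moment': array([-0.02935715, -0.02718976, -0.00845112]), 'width': 0.08553977078828431} 0.0187
top 484.8608265001689 484.8608265001689 256.47658138947156 191.27087197306517 -0.11018430620847842 [[-0.029, -1.0, -0.007], [-0.999, 0.029, -0.028], [0.028, 0.007, -1.0]] [0.0253708  0.44342036 1.33001638]
side 378.34645241282755 378.34645241282755 248.66807182990112 193.78660806869667 0.008243557115897549 [[0.886, -0.464, -0.023], [-0.261, -0.456, -0.851], [0.384, 0.76, -0.525]] [-0.42018524  0.20426236  0.83098325]
wrist 326.8607083646883 326.8607083646883 255.4590024152896 196.95714036006981 0.00395384162189126 [[0.447, 0.895, -0.002], [0.853, -0.425, 0.301], [0.269, -0.136, -0.954]] [-0.57313662 -0.03962219  0.37938105]
```

View pics/top0.png

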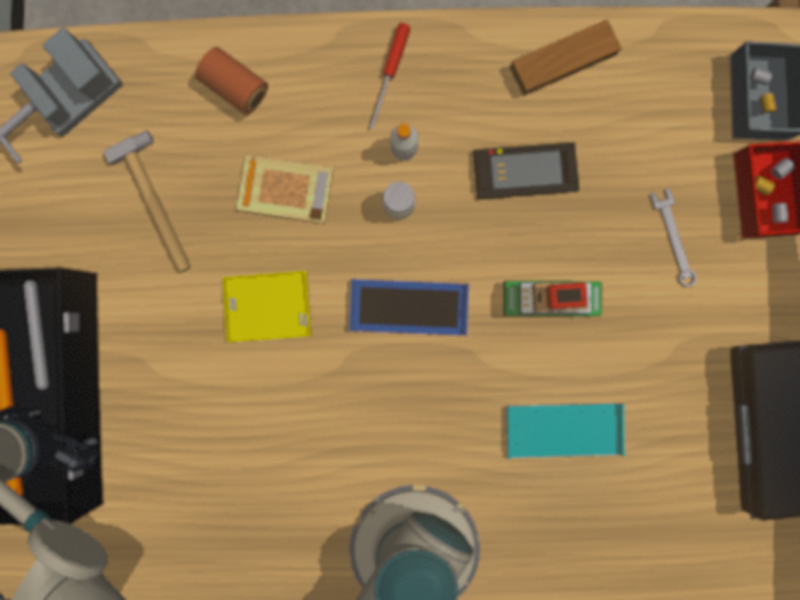

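View pics/side0.png

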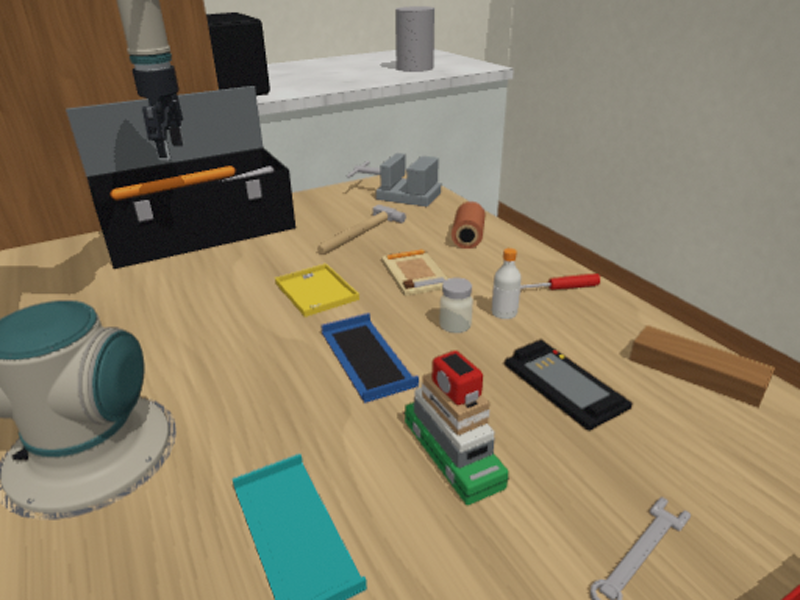

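View pics/wrist0.png

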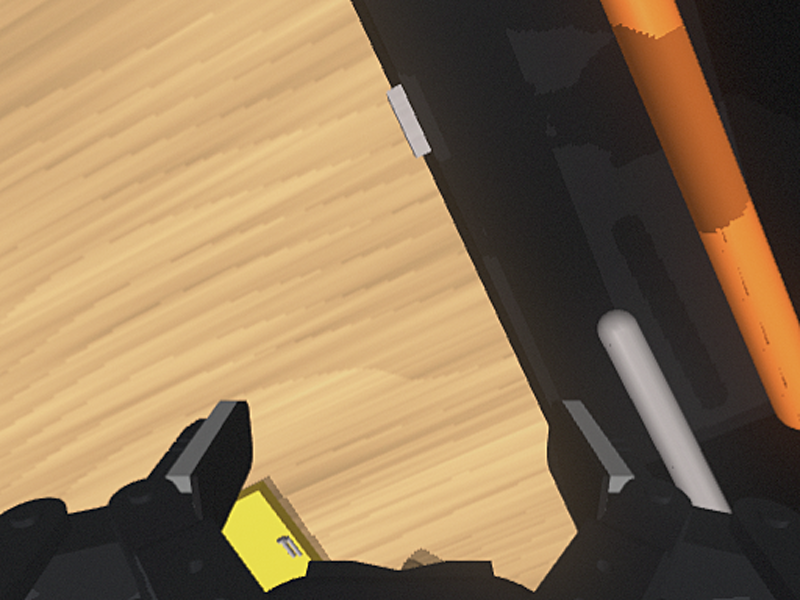

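The task objects in the top view: pile (553,298), yellow tray (267,306), caddy (285,188) and charger (525,170). The place for the case could be either the blue tray (408,307) or the turquoise one (565,430), and I choose the blue one with the black field. The jar is at (398,200) and the glue bottle at (404,142). Other things that could be mistaken are the red box (770,190) and red screwdriver (398,50) for the tape, and the dark box at right (765,90) and black case (770,430) for the charger.

```bash
cat > h.py <<'E'
import numpy as np, cv2
from rig import manip, imaging
from scipy.spatial.transform import Rotation as Rt
def grab(n):
    d=imaging.get_image(n); im=d["image"]; H,W=im.shape[:2]
    K=np.array([[d["fx"],0,d["cx"]],[0,d["fy"],d["cy"]],[0,0,1]])
    u,v=np.meshgrid(np.arange(W),np.arange(H))
    p=np.stack([u,v],-1).reshape(-1,1,2).astype(float)
    r=cv2.undistortPoints(p,K,np.array([d["k1"],0,0,0,0.]),None,None,None) if False else cv2.undistortPointsIter(p,K,np.array([d["k1"],0,0,0,0.]),None,None,(3,50,1e-9))
    r=r.reshape(H,W,2); z=d["range_z"].astype(float)
    C=np.dstack([r[...,0]*z,r[...,1]*z,z])
    P=(C-d["t"])@d["R"]   # R^T (c-t)
    P[z<=0]=np.nan
    d["P"]=P; d["rays"]=np.dstack([r,np.ones((H,W))])@d["R"]; d["c"]=-d["R"].T@d["t"]
    d["hsv"]=cv2.cvtColor(im,cv2.COLOR_RGB2HSV)
    return d
def atz(d,z):
    return d["c"]+d["rays"]*((z-d["c"][2])/d["rays"][...,2])[...,None]
def rect(pts):
    """robust rectangle: center, long,short, yaw of long axis (mod pi)"""
    (c,s,a)=cv2.minAreaRect((pts[:,:2]*1000).astype(np.float32))
    a=np.deg2rad(a); 
    if s[0]<s[1]: s=s[::-1]; a+=np.pi/2
    a=(a+np.pi/2)%np.pi-np.pi/2
    return np.array(c)/1000,np.array(s),a
def big(m):
    n,l,st,_=cv2.connectedComponentsWithStats(m.astype(np.uint8),connectivity=8)
    return l==1+np.argmax(st[1:,4])
def rows(target,yaw,st=None):
    """target TCP; yaw = world direction of tool y (jaw axis), mod pi. gives needed tool-frame shift and rz"""
    st=st or manip.get_state(); R=Rt.from_quat(np.roll(st["ee_rot"],-1)).as_matrix()
    ty=R[:,1]; cur=np.arctan2(ty[1],ty[0])
    dy=(yaw-cur+np.pi/2)%np.pi-np.pi/2
    Rg=np.array([[np.sin(cur+dy),np.cos(cur+dy),0],[-np.cos(cur+dy),np.sin(cur+dy),0],[0,0,-1.]]); 
    rv=Rt.from_matrix(R.T@Rg).as_rotvec()
    sh=R.T@(np.asarray(target)-st["position"])
    print("clock",round(st["clock"],2),"pos",st["position"].round(4),"cur jaw yaw",round(cur,3),"q6",round(st["qpos"][5],3),"w",round(st["width"],4),"F",st["contact_force"].round(1))
    print("shift tool mm",(sh*1000).round(1),"rotvec",rv.round(4))
E
python3 - <<'E'
from h import *
d=grab("top"); P=d["P"]; hs=d["hsv"]; h,s,v=[hs[...,i].astype(int) for i in range(3)]
sc=512/800
def box(x0,y0,x1,y1):
    m=np.zeros(h.shape,bool); m[int(y0*sc):int(y1*sc),int(x0*sc):int(x1*sc)]=1; return m
def rep(name,m):
    m=big(m); q=P[m]; q=q[~np.isnan(q[:,2])]
    c,sz,a=rect(q); print(name,m.sum(),"c",c.round(4),"size",sz.round(1),"yaw",round(a,3),"z",np.percentile(q[:,2],[5,50,95]).round(4))
z=P[...,2]
pile=box(490,265,620,335)
for n,lo,hi in [("tape",.145,.16),("box+",.105,.125),("batt",.07,.09),("case",.028,.045),("all",.02,.2)]:
    rep(n,pile&(z>lo)&(z<hi))
rep("yellow",box(210,255,330,355)&(h>22)&(h<35)&(s>180))
rep("blue",box(335,265,480,345)&(h>105)&(h<125)&(s>120))
rep("bluefield",box(355,280,463,330)&(v<80))
rep("charger",box(460,130,590,210)&(v<75))
rep("chargfield",box(485,145,570,195)&(v>85)&(s<60))
rep("caddy",box(225,145,340,230)&(z>.004))
rep("cork",box(258,165,312,212)&(h<14)&(s>80))
rep("jar",box(375,170,420,225)&(z>.07)); rep("glue",box(380,115,425,165)&(z>.06))
print(P[100,250],P[200,330], P[int(450*sc),int(60*sc)],np.nanmax(z[170:335,0:65]))
st=manip.get_state();R=Rt.from_quat(np.roll(st["ee_rot"],-1)).as_matrix();print(R.round(3))
E
```

```text
tape 376 c [ 0.438 -0.252] size [59.  39.8] yaw 1.546 z [0.1479 0.1529 0.1573]
box+ 192 c [ 0.4377 -0.2485] size [83.8 46.2] yaw -1.56 z [0.109  0.1137 0.1189]
batt 171 c [ 0.4375 -0.2152] size [52.5 50.1] yaw 1.546 z [0.0717 0.077  0.0838]
case 492 c [ 0.4364 -0.2507] size [167.8  59.9] yaw 1.542 z [0.0307 0.0351 0.0395]
all 1421 c [ 0.4364 -0.2504] size [168.5  59.9] yaw 1.541 z [0.0319 0.0779 0.1552]
yellow 2160 c [0.4383 0.2523] size [153.6 114.9] yaw -1.523 z [-0.0014  0.0037  0.0137]
blue 368 c [0.4302 0.0029] size [189.7  83.3] yaw 1.495 z [0.0016 0.0056 0.0105]
bluefield 1405 c [ 0.4301 -0.0006] size [170.6  62.5] yaw 1.501 z [0.002  0.0067 0.0109]
charger 873 c [ 0.6651 -0.2149] size [179.2  85.3] yaw -1.513 z [0.0098 0.0153 0.0304]
chargfield 897 c [ 0.6672 -0.2161] size [123.8  59.7] yaw -1.513 z [0.0098 0.0142 0.0187]
caddy 2090 c [0.6492 0.2163] size [167.6 114.8] yaw 1.414 z [0.0075 0.0129 0.0196]Traceback (most recent call last):
  File "<stdin>", line 19, in <module>
  File "<stdin>", line 7, in rep
  File "h.py", line 28, in big
    return l==1+np.argmax(st[1:,4])
                ~~~~~~~~~^^^^^^^^^^
    return _wrapfunc(a, 'argmax', axis=axis, out=out, **kwds)
    return bound(*args, **kwds)
ValueError: attempt to get argmax of an empty sequence
```

```bash
python3 - <<'E'
from h import *
d=grab("top"); P=d["P"]; hs=d["hsv"]; h,s,v=[hs[...,i].astype(int) for i in range(3)]
sc=512/800
im=d["image"]
A=im[90:150,145:220]; B=im[170:225,215:310]; C=im[160:220,310:395]
t=[cv2.resize(x[:,:,::-1],(400,300),interpolation=cv2.INTER_CUBIC) for x in (A,B,C)]
cv2.imwrite("pics/crop.png",np.vstack([np.hstack(t[:2]),np.hstack([t[2],t[2]*0])]))
print(hs[120,183],hs[107,183],hs[120,158])
z=P[...,2]
def box(x0,y0,x1,y1):
    m=np.zeros(h.shape,bool); m[int(y0*sc):int(y1*sc),int(x0*sc):int(x1*sc)]=1; return m
def rep(name,m,zz=None):
    if m.sum()<5: print(name,'none');return
    m=big(m); q=P[m] if zz is None else atz(d,zz)[m]; q=q[~np.isnan(q[:,2])]
    c,sz,a=rect(q); print(name,m.sum(),"c",c.round(4),"size",sz.round(1),"yaw",round(a,3),"z",np.percentile(q[:,2],[5,50,95]).round(4))
rep("cork",box(255,165,316,212)&(s>120)&(v<215),.012)
rep("jar",box(375,170,420,225)&(z>.07)); rep("glue",box(380,115,425,165)&(z>.06))
m=box(210,255,330,355)&(h>22)&(h<35)&(s>180)
rep("yfl",m&(z<.008)); rep("yrim",m,.014)
rep("blue",box(335,265,480,345)&(h>105)&(h<125)&(s>100),.006)
rep("bfield",box(355,280,463,330)&(v<80),.006)
rep("cfield",box(485,145,570,195)&(v>85)&(s<60),.014)
print(np.nanmax(z[170:335,0:65]))
st=manip.get_state();R=Rt.from_quat(np.roll(st["ee_rot"],-1)).as_matrix();print(R.round(3))
E
```

```text
[ 15 139 169] [ 24 105 191] [ 17 214 186]
cork 623 c [0.6468 0.2146] size [83.3 58.9] yaw 1.385 z [0.012 0.012 0.012]
jar 309 c [0.6136 0.0109] size [50.3 47.3] yaw -0.052 z [0.0807 0.0846 0.0887]
glue 284 c [ 0.7146 -0.001 ] size [47.5 45.3] yaw -0.011 z [0.0684 0.0911 0.1311]
yfl 1848 c [0.4382 0.2519] size [142.6 110.7] yaw -1.522 z [-0.0012  0.0031  0.0069]
yrim 2163 c [0.4384 0.2505] size [151.  115.2] yaw -1.524 z [0.014 0.014 0.014]
blue 628 c [0.4298 0.    ] size [200.6  85. ] yaw 1.5 z [0.006 0.006 0.006]
bfield 1404 c [ 0.4301 -0.0007] size [170.3  62.4] yaw 1.5 z [0.006 0.006 0.006]
cfield 899 c [ 0.667  -0.2158] size [123.4  59.5] yaw -1.52 z [0.014 0.014 0.014]
0.639750019170317
[[-0.895  0.446 -0.   ]
 [ 0.446  0.895 -0.001]
 [ 0.    -0.001 -1.   ]]
```

View pics/crop.png

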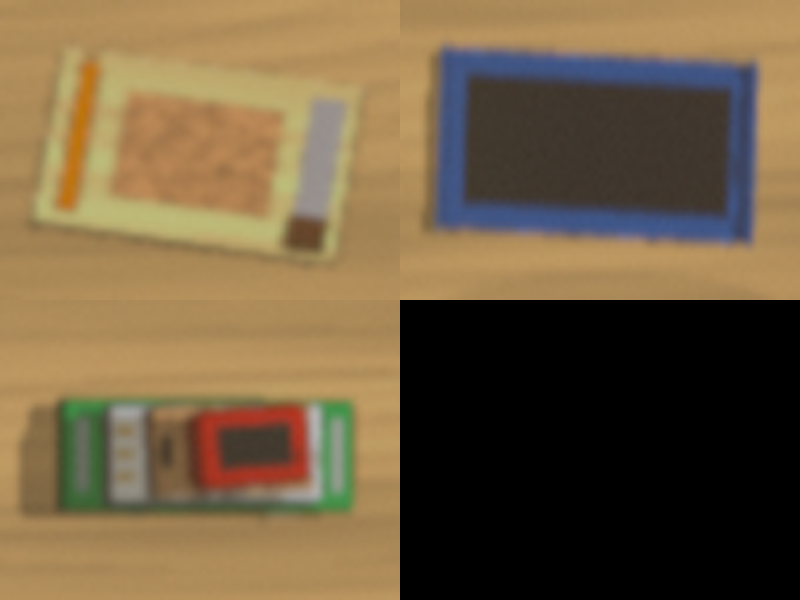

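```bash
cat >> h.py <<'E'
def plan(target,yaw,n=8,jaw=.085):
    """n rows, straight line in world with even turn; prints rounded rows (tool axes of each row)"""
    st=manip.get_state(); R=Rt.from_quat(np.roll(st["ee_rot"],-1)).as_matrix()
    cur=np.arctan2(R[1,1],R[0,1]); dy=(yaw-cur+np.pi/2)%np.pi-np.pi/2
    rows(target,yaw,st)
    g=cur+dy; Rg=np.array([[np.sin(g),np.cos(g),0],[-np.cos(g),np.sin(g),0],[0,0,-1.]])
    rv=Rt.from_matrix(R.T@Rg).as_rotvec()/n; step=(np.asarray(target)-st["position"])/n
    print("per row mm",np.linalg.norm(step)*1000,"deg",np.rad2deg(np.linalg.norm(rv)),"rv",rv.round(4))
    out=[]
    for i in range(n):
        out+= [jaw]+(R.T@step).round(4).tolist()+rv.round(4).tolist(); R=R@Rt.from_rotvec(rv).as_matrix()
    print([float(x)+0. for x in out])
E
python3 -c "
from h import *
plan([.438,-.252,.24],-.025,n=24)"
```

```text
Traceback (most recent call last):
  File "h.py", line 43, in plan
    rows(target,yaw,st)
    ~~~~^^^^^^^^^^^^^^^
  File "h.py", line 35, in rows
    rv=Rt.from_matrix(R.T@Rg).as_rotvec()
       ~~~~~~~~~~~~~~^^^^^^^^
  File "scipy/spatial/transform/_rotation.pyx", line 1143, in scipy.spatial.transform._rotation.Rotation.from_matrix
ValueError: Non-positive determinant (left-handed or null coordinate frame) in rotation matrix 0: [[-4.23918133e-01 -9.05700507e-01 -8.66716922e-05]
 [-9.05700234e-01  4.23917927e-01  8.23257350e-04]
 [ 7.08882915e-04 -4.27492291e-04  9.99999657e-01]].
```

```bash
sed -i 's/\[\[np.sin(cur+dy),np.cos(cur+dy),0\],\[-np.cos(cur+dy),/[[-np.sin(cur+dy),np.cos(cur+dy),0],[np.cos(cur+dy),/; s/\[\[np.sin(g),np.cos(g),0\],\[-np.cos(g),/[[-np.sin(g),np.cos(g),0],[np.cos(g),/' h.py
python3 -c "
from h import *
plan([.438,-.252,.24],-.025,n=24)"
```

```text
clock 0.25 pos [0.2566 0.5143 0.1922] cur jaw yaw 1.108 q6 -0.121 w 0.0852 F [0.7 0.5 0.5]
shift tool mm [-504.4 -604.8  -47.3] rotvec [-8.000e-04  4.000e-04  1.133e+00]
per row mm 32.87276118786266 deg 2.7049088913456107 rv [-0.      0.      0.0472]
[0.085, -0.021, -0.0252, -0.002, 0.0, 0.0, 0.0472, 0.085, -0.0222, -0.0242, -0.002, 0.0, 0.0, 0.0472, 0.085, -0.0233, -0.0231, -0.002, 0.0, 0.0, 0.0472, 0.085, -0.0244, -0.022, -0.002, 0.0, 0.0, 0.0472, 0.085, -0.0254, -0.0208, -0.002, 0.0, 0.0, 0.0472, 0.085, -0.0263, -0.0196, -0.002, 0.0, 0.0, 0.0472, 0.085, -0.0272, -0.0183, -0.002, 0.0, 0.0, 0.0472, 0.085, -0.0281, -0.017, -0.002, 0.0, 0.0, 0.0472, 0.085, -0.0288, -0.0157, -0.002, 0.0, 0.0, 0.0472, 0.085, -0.0295, -0.0143, -0.002, 0.0, 0.0, 0.0472, 0.085, -0.0302, -0.0129, -0.002, 0.0, 0.0, 0.0472, 0.085, -0.0308, -0.0114, -0.002, 0.0, 0.0, 0.0472, 0.085, -0.0313, -0.01, -0.002, 0.0, 0.0, 0.0472, 0.085, -0.0317, -0.0085, -0.002, 0.0, 0.0, 0.0472, 0.085, -0.0321, -0.007, -0.002, 0.0, 0.0, 0.0472, 0.085, -0.0324, -0.0055, -0.002, 0.0, 0.0, 0.0472, 0.085, -0.0326, -0.0039, -0.002, 0.0, 0.0, 0.0472, 0.085, -0.0327, -0.0024, -0.002, 0.0, 0.0, 0.0472, 0.085, -0.0328, -0.0008, -0.002, 0.0, 0.0, 0.0472, 0.085, -0.0328, 0.0007, -0.002, 0.0, 0.0, 0.0472, 0.085, -0.0327, 0.0023, -0.002, 0.0, 0.0, 0.0472, 0.085, -0.0326, 0.0038, -0.002, 0.0, 0.0, 0.0472, 0.085, -0.0324, 0.0053, -0.002, 0.0, 0.0, 0.0472, 0.085, -0.0321, 0.0068, -0.002, 0.0, 0.0, 0.0472]
```

Call:
{"api": "apply_moves", "payload": {"moves": [0.085, -0.021, -0.025, -0.003, 0, 0, 0.047, 0.085, -0.022, -0.024, -0.003, 0, 0, 0.047, 0.085, -0.023, -0.023, -0.003, 0, 0, 0.047, 0.085, -0.024, -0.022, -0.003, 0, 0, 0.047, 0.085, -0.025, -0.021, -0.003, 0, 0, 0.047, 0.085, -0.026, -0.02, -0.003, 0, 0, 0.047, 0.085, -0.027, -0.018, -0.003, 0, 0, 0.047, 0.085, -0.028, -0.017, -0.003, 0, 0, 0.047], "newtons": 40}}

```text
clock: 0.92
position: [0.3146, 0.2561, 0.2135]
ee_rot: [-0.001, 0.41, 0.912, -0.0]
contact_force: [1.1, -0.7, 0.3]
width: 0.0845
```

```bash
python3 -c "
from h import *
plan([.438,-.252,.24],-.025,n=16)"
```

```text
clock 0.92 pos [0.3146 0.2561 0.2135] cur jaw yaw 0.726 q6 -0.216 w 0.0845 F [ 1.1 -0.7  0.3]
shift tool mm [-461.9 -245.   -26.9] rotvec [-0.0019 -0.001   0.7509]
per row mm 32.72024232155787 deg 2.688795592695136 rv [-0.0001 -0.0001  0.0469]
[0.085, -0.0289, -0.0153, -0.0017, -0.0001, -0.0001, 0.0469, 0.085, -0.0296, -0.0139, -0.0017, -0.0001, -0.0001, 0.0469, 0.085, -0.0302, -0.0125, -0.0017, -0.0001, -0.0001, 0.0469, 0.085, -0.0307, -0.0111, -0.0017, -0.0001, -0.0001, 0.0469, 0.085, -0.0312, -0.0097, -0.0017, -0.0001, -0.0001, 0.0469, 0.085, -0.0316, -0.0082, -0.0017, -0.0001, -0.0001, 0.0469, 0.085, -0.032, -0.0067, -0.0017, -0.0001, -0.0001, 0.0469, 0.085, -0.0323, -0.0052, -0.0017, -0.0001, -0.0001, 0.0469, 0.085, -0.0325, -0.0037, -0.0017, -0.0001, -0.0001, 0.0469, 0.085, -0.0326, -0.0021, -0.0017, -0.0001, -0.0001, 0.0469, 0.085, -0.0327, -0.0006, -0.0017, -0.0001, -0.0001, 0.0469, 0.085, -0.0327, 0.0009, -0.0017, -0.0001, -0.0001, 0.0469, 0.085, -0.0326, 0.0025, -0.0017, -0.0001, -0.0001, 0.0469, 0.085, -0.0324, 0.004, -0.0017, -0.0001, -0.0001, 0.0469, 0.085, -0.0322, 0.0055, -0.0017, -0.0001, -0.0001, 0.0469, 0.085, -0.0319, 0.007, -0.0017, -0.0001, -0.0001, 0.0469]
```

Call:
{"api": "apply_moves", "payload": {"moves": [0.085, -0.029, -0.015, -0.002, 0, 0, 0.047, 0.085, -0.03, -0.014, -0.002, 0, 0, 0.047, 0.085, -0.03, -0.0125, -0.002, 0, 0, 0.047, 0.085, -0.031, -0.011, -0.002, 0, 0, 0.047, 0.085, -0.031, -0.01, -0.002, 0, 0, 0.047, 0.085, -0.032, -0.008, -0.002, 0, 0, 0.047, 0.085, -0.032, -0.007, -0.002, 0, 0, 0.047, 0.085, -0.032, -0.005, -0.002, 0, 0, 0.047]}}

```text
clock: 1.58
position: [0.374, -0.0112, 0.2316]
ee_rot: [0.001, 0.58, 0.815, 0.002]
contact_force: [1.8, -0.7, 0.6]
width: 0.0848
```

Call:
{"api": "apply_moves", "payload": {"moves": [0.085, -0.0325, -0.004, -0.002, 0, 0, 0.047, 0.085, -0.0325, -0.002, -0.002, 0, 0, 0.047, 0.085, -0.0325, -0.001, -0.002, 0, 0, 0.047, 0.085, -0.0325, 0.001, -0.002, 0, 0, 0.047, 0.085, -0.0325, 0.0025, -0.001, 0, 0, 0.047, 0.085, -0.0325, 0.004, -0.001, 0, 0, 0.047, 0.085, -0.032, 0.0055, -0.001, 0, 0, 0.047, 0.085, -0.032, 0.007, -0.001, 0, 0, 0.047]}}

```text
clock: 2.25
position: [0.4271, -0.2803, 0.2454]
ee_rot: [0.003, 0.73, 0.683, 0.003]
contact_force: [0.4, -0.7, -0.1]
width: 0.085
```

```bash
python3 - <<'E'
from h import *
plan([.438,-.252,.122],-.025,n=8)
d=grab("wrist"); cv2.imwrite("pics/w1.png",cv2.resize(d["image"][:,:,::-1],(800,600)))
P=d["P"];h,s,v=[d["hsv"][...,i].astype(int) for i in range(3)]
m=big((P[...,2]>.145)&(P[...,2]<.162)&((h<8)|(h>172)|(v<90))&(abs(P[...,0]-.438)<.06)&(abs(P[...,1]+.252)<.06))
print(m.sum(),rect(P[m]),np.median(P[m][:,2]))
E
```

```text
clock 2.25 pos [ 0.4271 -0.2803  0.2454] cur jaw yaw -0.067 q6 -0.656 w 0.085 F [ 0.4 -0.7 -0.1]
shift tool mm [ 28.8   8.  123.5] rotvec [ 0.0083 -0.0011 -0.0418]
per row mm 15.884827345728755 deg 0.3053473812159825 rv [ 0.001  -0.0001 -0.0052]
[0.085, 0.0036, 0.001, 0.0154, 0.001, -0.0001, -0.0052, 0.085, 0.0036, 0.001, 0.0154, 0.001, -0.0001, -0.0052, 0.085, 0.0036, 0.0011, 0.0154, 0.001, -0.0001, -0.0052, 0.085, 0.0036, 0.0011, 0.0154, 0.001, -0.0001, -0.0052, 0.085, 0.0036, 0.0011, 0.0154, 0.001, -0.0001, -0.0052, 0.085, 0.0036, 0.0012, 0.0154, 0.001, -0.0001, -0.0052, 0.085, 0.0036, 0.0012, 0.0154, 0.001, -0.0001, -0.0052, 0.085, 0.0036, 0.0012, 0.0154, 0.001, -0.0001, -0.0052]
2952 (array([ 0.44067603, -0.25581621]), array([57.96985626, 39.94919205]), np.float64(-1.5219242040612295)) 0.15342626942193932
```

View pics/w1.png

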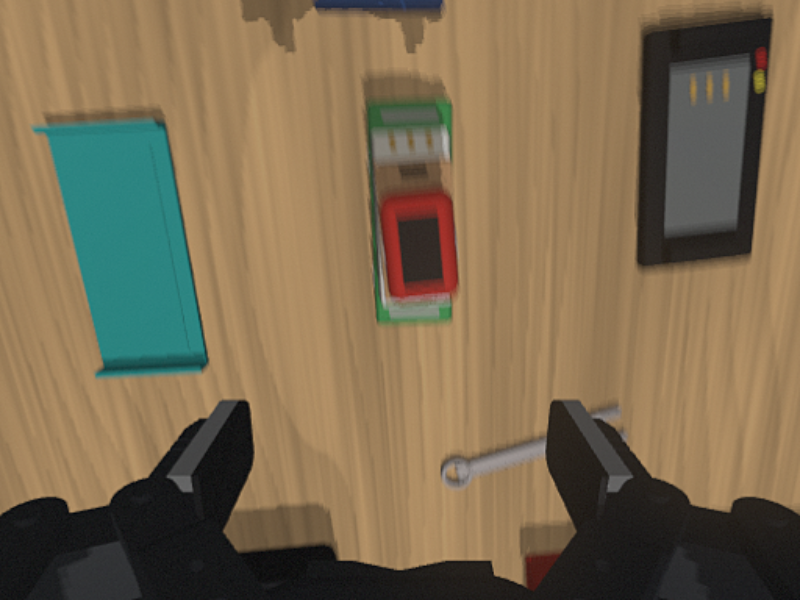

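The wrist view shows the pile with the red tape on top at (420,247), the turquoise look-alike at left and the charger at right. The picture looks blurred, as if the arm was still moving, so I'll measure again at rest.

```bash
python3 - <<'E'
from h import *
for k in range(2):
    d=grab("wrist")
    P=d["P"];h,s,v=[d["hsv"][...,i].astype(int) for i in range(3)]
    m=big((P[...,2]>.145)&(P[...,2]<.162)&((h<8)|(h>172)|(v<90))&(abs(P[...,0]-.438)<.06)&(abs(P[...,1]+.252)<.06))
    print(m.sum(),rect(P[m]),np.median(P[m][:,2]),P[m][:,:2].mean(0))
plan([.438,-.252,.122],-.025,n=8)
E
```

```text
3254 (array([ 0.44020471, -0.25474756]), array([59.91775131, 40.32792282]), np.float64(-1.5314294129823178)) 0.1533172534945625 [ 0.43998818 -0.25286111]
3206 (array([ 0.44004385, -0.2547067 ]), array([59.82902908, 40.38909912]), np.float64(-1.5223737456532347)) 0.15331063056992245 [ 0.4397706  -0.25282189]
clock 2.4 pos [ 0.4273 -0.2808  0.2446] cur jaw yaw -0.067 q6 -0.656 w 0.0851 F [ 0.6  0.5 -0.9]
shift tool mm [ 29.2   7.8 122.8] rotvec [ 0.0073 -0.0014 -0.0417]
per row mm 15.80287774604087 deg 0.30338875641221336 rv [ 0.0009 -0.0002 -0.0052]
[0.085, 0.0037, 0.001, 0.0153, 0.0009, -0.0002, -0.0052, 0.085, 0.0036, 0.001, 0.0153, 0.0009, -0.0002, -0.0052, 0.085, 0.0036, 0.001, 0.0153, 0.0009, -0.0002, -0.0052, 0.085, 0.0036, 0.0011, 0.0153, 0.0009, -0.0002, -0.0052, 0.085, 0.0036, 0.0011, 0.0153, 0.0009, -0.0002, -0.0052, 0.085, 0.0036, 0.0011, 0.0153, 0.0009, -0.0002, -0.0052, 0.085, 0.0036, 0.0012, 0.0153, 0.0009, -0.0002, -0.0052, 0.085, 0.0036, 0.0012, 0.0153, 0.0009, -0.0002, -0.0052]
```

```bash
python3 - <<'E'
from h import *
plan([.439,-.253,.122],.042,n=8,jaw=.07)
E
```

```text
clock 2.4 pos [ 0.4273 -0.2808  0.2446] cur jaw yaw -0.067 q6 -0.656 w 0.0851 F [ 0.6  0.5 -0.9]
shift tool mm [ 28.3   8.9 122.8] rotvec [ 0.0073 -0.0011 -0.1087]
per row mm 15.785983855414122 deg 0.7803661293748194 rv [ 0.0009 -0.0001 -0.0136]
[0.07, 0.0035, 0.0011, 0.0153, 0.0009, -0.0001, -0.0136, 0.07, 0.0035, 0.0012, 0.0153, 0.0009, -0.0001, -0.0136, 0.07, 0.0035, 0.0012, 0.0153, 0.0009, -0.0001, -0.0136, 0.07, 0.0035, 0.0013, 0.0153, 0.0009, -0.0001, -0.0136, 0.07, 0.0035, 0.0014, 0.0153, 0.0009, -0.0001, -0.0136, 0.07, 0.0035, 0.0014, 0.0153, 0.0009, -0.0001, -0.0136, 0.07, 0.0034, 0.0015, 0.0153, 0.0009, -0.0001, -0.0136, 0.07, 0.0034, 0.0015, 0.0153, 0.0009, -0.0001, -0.0136]
```

Call:
{"api": "apply_moves", "payload": {"moves": [0.07, 0.009, 0.002, 0.01, 0.003, 0, -0.036, 0.07, 0.009, 0.003, 0.015, 0.003, 0, -0.036, 0.07, 0.009, 0.003, 0.018, 0.001, 0, -0.036, 0.07, 0.001, 0.001, 0.018, 0, 0, 0, 0.07, 0, 0, 0.018, 0, 0, 0, 0.07, 0, 0, 0.018, 0, 0, 0, 0.07, 0, 0, 0.015, 0, 0, 0, 0.07, 0, 0, 0, 0, 0, 0]}}

```text
clock: 3.07
position: [0.4345, -0.2347, 0.1256]
ee_rot: [-0.004, 0.682, 0.731, 0.003]
contact_force: [-1.1, 2.0, 0.6]
width: 0.0698
```

```bash
python3 - <<'E'
from h import *
plan([.439,-.253,.121],.042,n=2,jaw=.07)
d=grab("wrist"); cv2.imwrite("pics/w2.png",cv2.resize(d["image"][:,:,::-1],(800,600)))
E
```

```text
clock 3.07 pos [ 0.4345 -0.2347  0.1256] cur jaw yaw 0.07 q6 -0.714 w 0.0698 F [-1.1  2.   0.6]
shift tool mm [-18.6   3.2   4.4] rotvec [-0.0012 -0.0091  0.0276]
per row mm 9.698659923360605 deg 0.8328461746623413 rv [-0.0006 -0.0046  0.0138]
[0.07, -0.0093, 0.0016, 0.0022, -0.0006, -0.0046, 0.0138, 0.07, -0.0093, 0.0017, 0.0023, -0.0006, -0.0046, 0.0138]
```

View pics/w2.png

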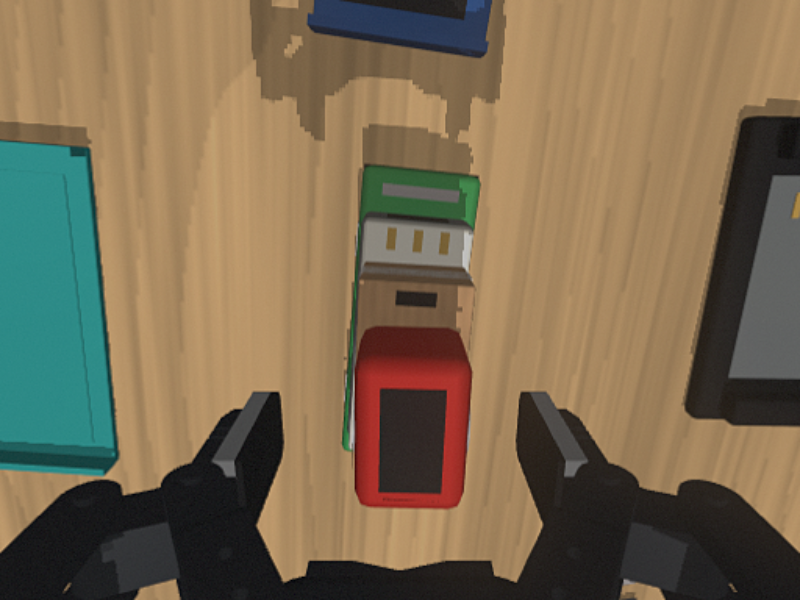

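The tape is centred between the fingers at (413,420), but the TCP overshot about 18 mm along tool x. I'll correct that slowly and then close.

Call:
{"api": "apply_moves", "payload": {"moves": [0.07, -0.005, 0.001, 0.001, 0, -0.003, 0.009, 0.07, -0.005, 0.001, 0.001, 0, -0.003, 0.009, 0.07, -0.005, 0.001, 0.001, 0, -0.003, 0.009, 0.07, -0.003, 0, 0.001, 0, 0, 0, 0.07, 0, 0, 0, 0, 0, 0, 0.07, 0, 0, 0, 0, 0, 0, 0.07, 0, 0, 0, 0, 0, 0, 0.07, 0, 0, 0, 0, 0, 0]}}

```text
clock: 3.78
position: [0.4424, -0.2545, 0.1274]
ee_rot: [0.005, 0.691, 0.722, 0.0]
contact_force: [-0.5, 0.9, -0.0]
width: 0.0699
```

```bash
python3 - <<'E'
from h import *
plan([.439,-.253,.121],.042,n=2,jaw=.07)
E
```

```text
clock 3.78 pos [ 0.4424 -0.2545  0.1274] cur jaw yaw 0.044 q6 -0.701 w 0.0699 F [-0.5  0.9 -0. ]
shift tool mm [ 1.7 -3.4  6.3] rotvec [0.0076 0.0074 0.0019]
per row mm 3.70363890085048 deg 0.3076739756395268 rv [0.0038 0.0037 0.001 ]
[0.07, 0.0009, -0.0017, 0.0032, 0.0038, 0.0037, 0.001, 0.07, 0.0009, -0.0017, 0.0032, 0.0038, 0.0037, 0.001]
```

Call:
{"api": "apply_moves", "payload": {"moves": [0.07, 0.001, -0.002, 0.003, 0.004, 0.004, 0.001, 0.07, 0.001, -0.001, 0.003, 0.004, 0.004, 0.001, 0.035, 0, 0, 0, 0, 0, 0, 0.035, 0, 0, 0, 0, 0, 0, 0.035, 0, 0, 0, 0, 0, 0, 0.035, 0, 0, 0, 0, 0, 0, 0.035, 0, 0, 0, 0, 0, 0, 0.035, 0, 0, 0, 0, 0, 0]}}

```text
clock: 4.45
position: [0.4386, -0.2522, 0.1205]
ee_rot: [-0.002, 0.692, 0.722, 0.0]
contact_force: [0.2, 1.1, -0.3]
width: 0.0351
```

```bash
python3 - <<'E'
from h import *
plan([.439,-.253,.25],.042,n=8,jaw=.03)
E
```

```text
clock 4.45 pos [ 0.4386 -0.2522  0.1205] cur jaw yaw 0.041 q6 -0.701 w 0.0351 F [ 0.2  1.1 -0.3]
shift tool mm [-5.000e-01  1.000e-01 -1.295e+02] rotvec [-0.002  -0.0023 -0.0006]
per row mm 16.192922406923557 deg 0.02205530579197941 rv [-0.0002 -0.0003 -0.0001]
[0.03, -0.0001, 0.0, -0.0162, -0.0002, -0.0003, -0.0001, 0.03, -0.0001, 0.0, -0.0162, -0.0002, -0.0003, -0.0001, 0.03, -0.0001, 0.0, -0.0162, -0.0002, -0.0003, -0.0001, 0.03, -0.0001, 0.0, -0.0162, -0.0002, -0.0003, -0.0001, 0.03, -0.0001, 0.0, -0.0162, -0.0002, -0.0003, -0.0001, 0.03, -0.0001, 0.0, -0.0162, -0.0002, -0.0003, -0.0001, 0.03, -0.0001, 0.0, -0.0162, -0.0002, -0.0003, -0.0001, 0.03, -0.0001, 0.0, -0.0162, -0.0002, -0.0003, -0.0001]
```

```bash
python3 - <<'E'
from h import *
d=grab("wrist"); cv2.imwrite("pics/w3.png",cv2.resize(d["image"][:,:,::-1],(800,600)))
d=grab("side"); cv2.imwrite("pics/s3.png",cv2.resize(d["image"][150:340,200:400,::-1],(800,600)))
E
```

```text
(no output)
```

View pics/w3.png

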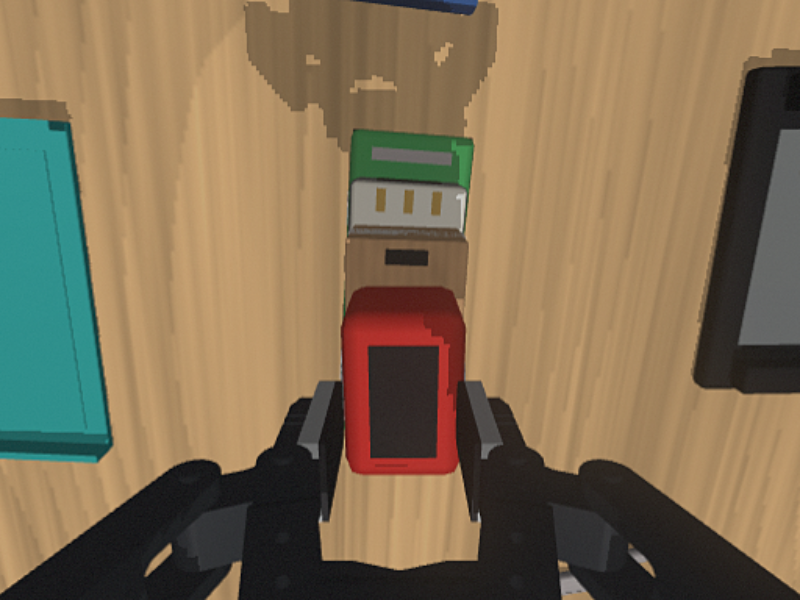

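View pics/s3.png

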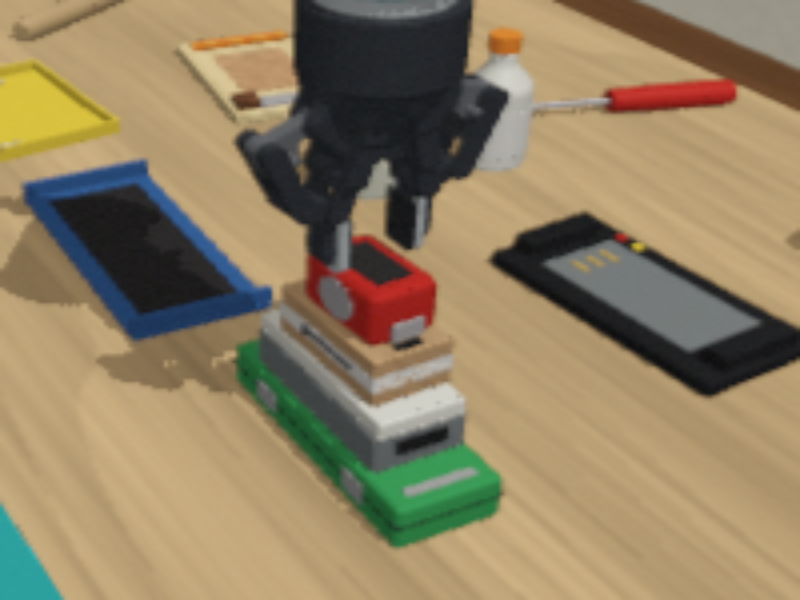

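The fingertips straddle the upper part of the tape, but the width equals the commanded value. I'll close further to see where it stops.

Call:
{"api": "apply_moves", "payload": {"moves": [0.02, 0, 0, 0, 0, 0, 0, 0.02, 0, 0, 0, 0, 0, 0, 0.02, 0, 0, 0, 0, 0, 0, 0.02, 0, 0, 0, 0, 0, 0, 0.02, 0, 0, 0, 0, 0, 0, 0.02, 0, 0, 0, 0, 0, 0, 0.02, 0, 0, 0, 0, 0, 0, 0.02, 0, 0, 0, 0, 0, 0]}}

```text
clock: 5.22
position: [0.4388, -0.2523, 0.1207]
ee_rot: [-0.001, 0.692, 0.722, 0.0]
contact_force: [1.0, -0.6, 0.1]
width: 0.0201
```

```bash
python3 - <<'E'
from h import *
plan([.439,-.253,.25],.042,n=8,jaw=.03)
d=grab("wrist"); cv2.imwrite("pics/w4.png",cv2.resize(d["image"][:,:,::-1],(800,600)))
P=d["P"]
z=P[...,2]
# fingertip z: points close to tcp xy near sides
st=manip.get_state();R=Rt.from_quat(np.roll(st["ee_rot"],-1)).as_matrix()
L=(P-st["position"])@R
v=d["hsv"][...,2]
for sgn in (-1,1):
    m=(sgn*L[...,1]>.015)&(sgn*L[...,1]<.05)&(abs(L[...,0])<.013)&(L[...,2]>-.06)&(L[...,2]<.02)
    print(sgn,m.sum(),np.percentile(L[m],[1,50,99],axis=0).round(4) if m.any() else '')
E
```

```text
clock 5.22 pos [ 0.4388 -0.2523  0.1207] cur jaw yaw 0.042 q6 -0.702 w 0.0201 F [ 1.  -0.6  0.1]
shift tool mm [  -0.5    0.  -129.3] rotvec [-0.0015 -0.0019 -0.0005]
per row mm 16.161222524047883 deg 0.017929874833491195 rv [-0.0002 -0.0002 -0.0001]
[0.03, -0.0001, 0.0, -0.0162, -0.0002, -0.0002, -0.0001, 0.03, -0.0001, 0.0, -0.0162, -0.0002, -0.0002, -0.0001, 0.03, -0.0001, 0.0, -0.0162, -0.0002, -0.0002, -0.0001, 0.03, -0.0001, 0.0, -0.0162, -0.0002, -0.0002, -0.0001, 0.03, -0.0001, 0.0, -0.0162, -0.0002, -0.0002, -0.0001, 0.03, -0.0001, 0.0, -0.0162, -0.0002, -0.0002, -0.0001, 0.03, -0.0001, 0.0, -0.0162, -0.0002, -0.0002, -0.0001, 0.03, -0.0001, 0.0, -0.0162, -0.0002, -0.0002, -0.0001]
-1 404 [[ 0.0011 -0.0233 -0.0596]
 [ 0.0062 -0.0186 -0.0499]
 [ 0.0126 -0.0151 -0.0249]]
1 527 [[-0.0014  0.0151 -0.0595]
 [ 0.0062  0.0192 -0.0469]
 [ 0.0127  0.0236 -0.0259]]
```

View pics/w4.png

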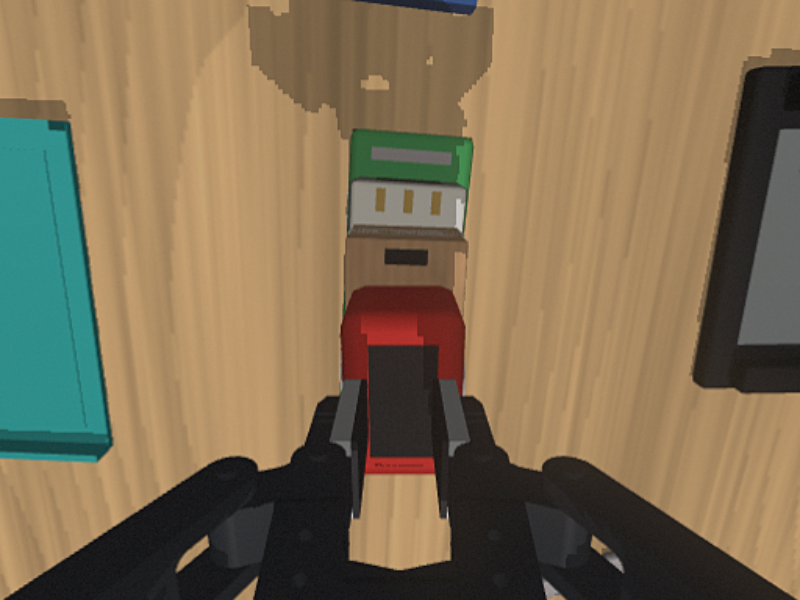

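```bash
python3 - <<'E'
from h import *
d=grab("wrist"); P=d["P"]; st=manip.get_state();R=Rt.from_quat(np.roll(st["ee_rot"],-1)).as_matrix()
L=(P-st["position"])@R
for (r,c) in [(246,226),(248,225),(255,224),(265,222),(275,220),(246,291),(255,292),(265,294),(235,256),(260,256),(285,256)]:
    print(r,c,P[r,c].round(4),L[r,c].round(4),d["range_z"][r,c].round(4))
print("cam in tool",((d["c"]-st["position"])@R).round(4))
d=grab("side");P=d["P"]
# dark finger points near pile
L=(P-st["position"])@R
m=(abs(L[...,1])<.03)&(abs(L[...,0])<.02)&(L[...,2]<0.03)&(d["hsv"][...,1]<90)&(P[...,2]>.125)
q=L[m];print(m.sum(),q[:,2].max(),np.percentile(P[m][:,2],[0,1,5,50]))
cv2.imwrite("pics/s4.png",cv2.resize(d["image"][190:270,270:360,::-1],(800,600)))
d=grab("top");P=d["P"];L=(P-st["position"])@R
E
```

```text
246 226 [ 0.4251 -0.2433  0.1661] [ 0.0096 -0.0133 -0.0454] 0.1492
248 225 [ 0.4249 -0.2433  0.1683] [ 0.0096 -0.0136 -0.0476] 0.1471
255 224 [ 0.4252 -0.2427  0.1761] [ 0.0102 -0.0133 -0.0554] 0.1394
265 222 [ 0.4251 -0.2431  0.184 ] [ 0.0099 -0.0134 -0.0633] 0.132
275 220 [ 0.4251 -0.2429  0.192 ] [ 0.0101 -0.0134 -0.0713] 0.1243
246 291 [ 0.4545 -0.2413  0.1677] [ 0.0104  0.0162 -0.0471] 0.1473
255 292 [ 0.4544 -0.2423  0.1745] [ 0.0094  0.0159 -0.0538] 0.1411
265 294 [ 0.4541 -0.2417  0.1842] [ 0.01    0.0157 -0.0636] 0.1317
235 256 [ 0.4388 -0.2432  0.1529] [ 0.0091  0.0004 -0.0322] 0.1619
260 256 [ 0.4394 -0.2562  0.1544] [-0.0039  0.0004 -0.0338] 0.1643
285 256 [ 0.44   -0.2714  0.153 ] [-0.0191  0.0004 -0.0324] 0.1702
cam in tool [ 7.590e-02  1.000e-04 -1.809e-01]
1506 -0.0043792824129103985 [0.12508045 0.13041211 0.15320204 0.22633748]
```

View pics/s4.png

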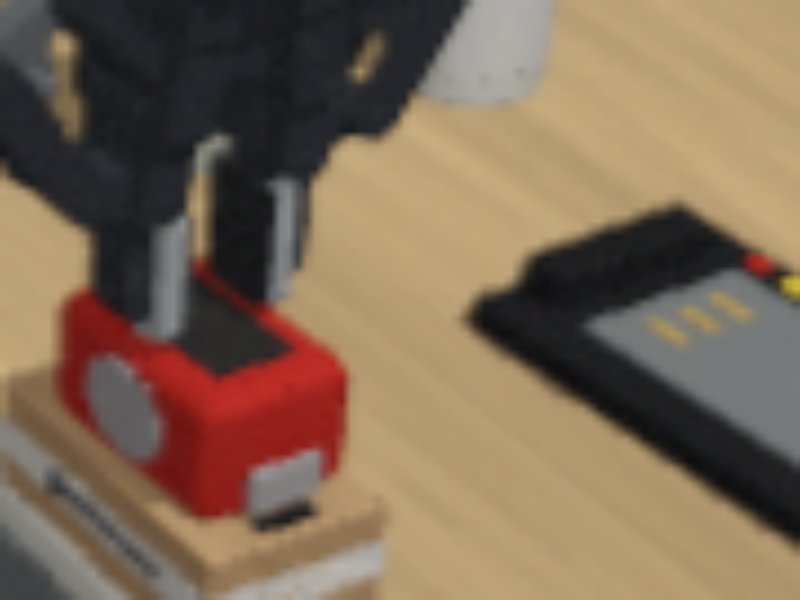

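```bash
python3 - <<'E'
from h import *
st=manip.get_state();R=Rt.from_quat(np.roll(st["ee_rot"],-1)).as_matrix()
d=grab("side");P=d["P"];L=(P-st["position"])@R
for r in range(222,240): print(r,*[ (d["image"][r,c].tolist(),P[r,c].round(3).tolist()) for c in (284,289)])
d=grab("wrist");P=d["P"];L=(P-st["position"])@R
for r in range(236,252): print(r,*[ (d["image"][r,c].tolist(),P[r,c].round(3).tolist()) for c in (226,228)])
print(st["position"],manip.get_state()["qpos"])
E
```

```text
222 ([30, 32, 34], [0.417, -0.259, 0.19]) ([131, 134, 135], [0.425, -0.263, 0.189])
223 ([34, 35, 39], [0.416, -0.261, 0.189]) ([134, 136, 137], [0.424, -0.265, 0.189])
224 ([33, 36, 40], [0.416, -0.261, 0.187]) ([133, 136, 137], [0.425, -0.264, 0.186])
225 ([33, 36, 41], [0.417, -0.26, 0.184]) ([132, 136, 137], [0.424, -0.265, 0.184])
226 ([36, 38, 41], [0.416, -0.261, 0.183]) ([132, 135, 136], [0.426, -0.262, 0.18])
227 ([35, 38, 42], [0.416, -0.261, 0.18]) ([132, 135, 136], [0.425, -0.265, 0.179])
228 ([38, 41, 44], [0.417, -0.26, 0.177]) ([134, 136, 138], [0.424, -0.266, 0.178])
229 ([35, 37, 42], [0.417, -0.26, 0.175]) ([134, 137, 138], [0.425, -0.264, 0.174])
230 ([33, 34, 38], [0.417, -0.259, 0.172]) ([134, 137, 138], [0.426, -0.264, 0.171])
231 ([34, 36, 41], [0.416, -0.261, 0.171]) ([135, 137, 138], [0.425, -0.265, 0.17])
232 ([50, 33, 37], [0.416, -0.261, 0.168]) ([134, 136, 138], [0.426, -0.264, 0.167])
233 ([100, 28, 27], [0.426, -0.246, 0.152]) ([137, 140, 141], [0.426, -0.264, 0.164])
234 ([124, 28, 24], [0.424, -0.25, 0.153]) ([105, 107, 107], [0.426, -0.263, 0.161])
2
[... 1176 characters left out ...]
, 77, 74], [0.425, -0.243, 0.167]) ([79, 78, 76], [0.426, -0.243, 0.166])
246 ([76, 76, 75], [0.425, -0.243, 0.167]) ([77, 76, 76], [0.426, -0.243, 0.166])
247 ([72, 72, 71], [0.425, -0.243, 0.169]) ([78, 77, 76], [0.426, -0.243, 0.168])
248 ([78, 77, 76], [0.425, -0.243, 0.169]) ([77, 76, 74], [0.426, -0.243, 0.168])
249 ([77, 75, 73], [0.425, -0.243, 0.17]) ([80, 79, 77], [0.426, -0.243, 0.17])
250 ([76, 74, 74], [0.426, -0.243, 0.171]) ([78, 78, 77], [0.426, -0.243, 0.171])
251 ([80, 78, 77], [0.426, -0.243, 0.173]) ([80, 79, 78], [0.426, -0.243, 0.171])
[ 0.43874688 -0.25228808  0.12070163] [-6.59718283e-01  2.27631233e-01  1.76176048e+00  5.10602387e-04
  1.15457030e+00 -7.01466144e-01]
```

Both cameras put the fingertip at z≈0.1615, while the state says 0.1207. The wrist camera's offset to the TCP has not changed since the start, so this is a constant bias: true tip z = reported z + 0.041. The xy values agree. The fingers had simply closed above the tape. I'll open and descend with this correction.

Call:
{"api": "apply_moves", "payload": {"moves": [0.07, 0, 0, 0, 0, 0, 0, 0.07, 0, 0, 0, 0, 0, 0, 0.07, 0, 0, 0, 0, 0, 0, 0.07, 0, 0, 0, 0, 0, 0, 0.07, 0, 0, 0.007, 0, 0, 0, 0.07, 0, 0, 0.007, 0, 0, 0, 0.07, 0, 0, 0.006, 0, 0, 0, 0.07, 0, 0, 0, 0, 0, 0]}}

```text
clock: 6.18
position: [0.4387, -0.2522, 0.0987]
ee_rot: [-0.001, 0.692, 0.722, 0.0]
contact_force: [-0.8, 0.6, -0.1]
width: 0.0695
```

```bash
python3 - <<'E'
from h import *
plan([.439,-.253,.081],.042,n=4,jaw=.07)
d=grab("wrist"); cv2.imwrite("pics/w5.png",cv2.resize(d["image"][:,:,::-1],(800,600)))
E
```

```text
clock 6.18 pos [ 0.4387 -0.2522  0.0987] cur jaw yaw 0.042 q6 -0.701 w 0.0695 F [-0.8  0.6 -0.1]
shift tool mm [-0.8  0.3 17.7] rotvec [-0.0013 -0.0017 -0.0005]
per row mm 4.44165507445067 deg 0.03182876343890943 rv [-0.0003 -0.0004 -0.0001]
[0.07, -0.0002, 0.0001, 0.0044, -0.0003, -0.0004, -0.0001, 0.07, -0.0002, 0.0001, 0.0044, -0.0003, -0.0004, -0.0001, 0.07, -0.0002, 0.0001, 0.0044, -0.0003, -0.0004, -0.0001, 0.07, -0.0002, 0.0001, 0.0044, -0.0003, -0.0004, -0.0001]
```

View pics/w5.png

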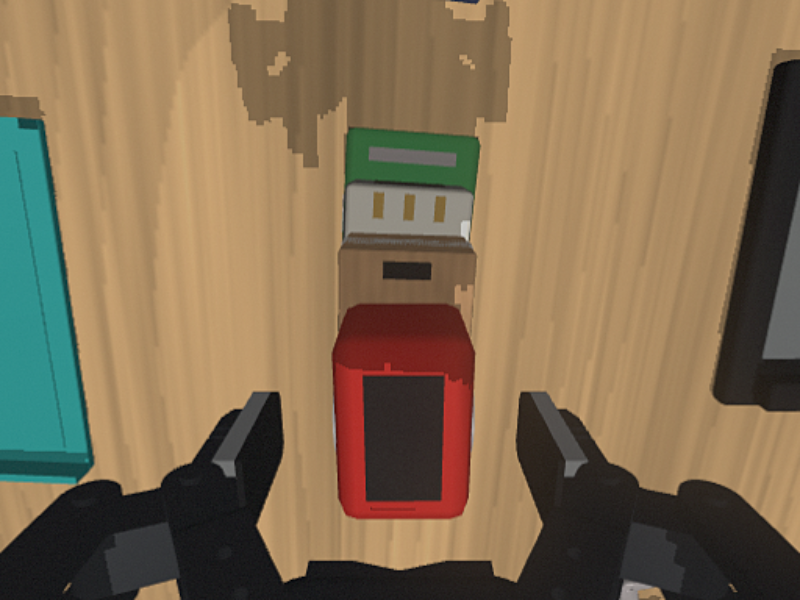

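The tape is centred between the open pads at about column 403. Now down and close.

Call:
{"api": "apply_moves", "payload": {"moves": [0.07, 0, 0, 0.006, 0, 0, 0, 0.07, 0, 0, 0.006, 0, 0, 0, 0.07, 0, 0, 0.005, 0, 0, 0, 0.07, 0, 0, 0, 0, 0, 0, 0.03, 0, 0, 0, 0, 0, 0, 0.03, 0, 0, 0, 0, 0, 0, 0.03, 0, 0, 0, 0, 0, 0, 0.03, 0, 0, 0, 0, 0, 0]}}

```text
clock: 6.9
position: [0.4393, -0.2524, 0.0799]
ee_rot: [-0.001, 0.692, 0.722, 0.0]
contact_force: [0.4, 0.6, -2.9]
width: 0.0398
```

```bash
python3 - <<'E'
from h import *
plan([.439,-.253,.25],.042,n=8,jaw=.03)
d=grab("side"); cv2.imwrite("pics/s6.png",cv2.resize(d["image"][190:270,270:360,::-1],(800,600)))
E
```

```text
clock 6.9 pos [ 0.4393 -0.2524  0.0799] cur jaw yaw 0.041 q6 -0.701 w 0.0398 F [ 0.4  0.6 -2.9]
shift tool mm [  -0.3   -0.5 -170.1] rotvec [-0.0006 -0.0017 -0.0007]
per row mm 21.257266272948655 deg 0.013821637083764195 rv [-0.0001 -0.0002 -0.0001]
[0.03, 0.0, -0.0001, -0.0213, -0.0001, -0.0002, -0.0001, 0.03, 0.0, -0.0001, -0.0213, -0.0001, -0.0002, -0.0001, 0.03, 0.0, -0.0001, -0.0213, -0.0001, -0.0002, -0.0001, 0.03, 0.0, -0.0001, -0.0213, -0.0001, -0.0002, -0.0001, 0.03, -0.0001, -0.0001, -0.0213, -0.0001, -0.0002, -0.0001, 0.03, -0.0001, 0.0, -0.0213, -0.0001, -0.0002, -0.0001, 0.03, -0.0001, 0.0, -0.0213, -0.0001, -0.0002, -0.0001, 0.03, -0.0001, 0.0, -0.0213, -0.0001, -0.0002, -0.0001]
```

View pics/s6.png

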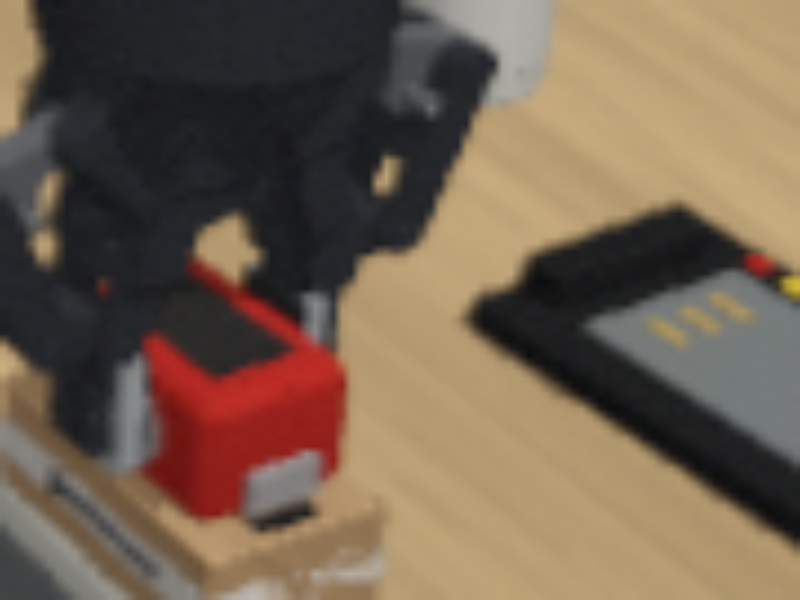

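Gripped: width 39.8 mm, pads well down on the tape. Lift.

Call:
{"api": "apply_moves", "payload": {"moves": [0.03, 0, 0, -0.005, 0, 0, 0, 0.03, 0, 0, -0.012, 0, 0, 0, 0.03, 0, 0, -0.018, 0, 0, 0, 0.03, 0, 0, -0.02, 0, 0, 0, 0.03, 0, 0, -0.015, 0, 0, 0, 0.03, 0, 0, -0.01, 0, 0, 0, 0.03, 0, 0, -0.005, 0, 0, 0, 0.03, 0, 0, 0, 0, 0, 0]}}

```text
clock: 7.62
position: [0.4362, -0.2505, 0.168]
ee_rot: [-0.005, 0.692, 0.722, -0.0]
contact_force: [-0.2, -0.9, -3.4]
width: 0.0397
```

```bash
python3 - <<'E'
from h import *
plan([.647,.2146,.165],-.186,n=16,jaw=.03)
d=grab("side"); cv2.imwrite("pics/s7.png",cv2.resize(d["image"][:,:,::-1],(800,600)))
E
```

```text
clock 7.62 pos [ 0.4362 -0.2505  0.168 ] cur jaw yaw 0.042 q6 -0.701 w 0.0397 F [-0.2 -0.9 -3.4]
shift tool mm [455.9 229.9   4.3] rotvec [-0.0082 -0.0057  0.2275]
per row mm 31.914679283335108 deg 0.8155064449625432 rv [-0.0005 -0.0004  0.0142]
[0.03, 0.0285, 0.0144, 0.0003, -0.0005, -0.0004, 0.0142, 0.03, 0.0287, 0.014, 0.0003, -0.0005, -0.0004, 0.0142, 0.03, 0.0289, 0.0136, 0.0003, -0.0005, -0.0004, 0.0142, 0.03, 0.0291, 0.0131, 0.0003, -0.0005, -0.0004, 0.0142, 0.03, 0.0293, 0.0127, 0.0003, -0.0005, -0.0004, 0.0142, 0.03, 0.0294, 0.0123, 0.0002, -0.0005, -0.0004, 0.0142, 0.03, 0.0296, 0.0119, 0.0002, -0.0005, -0.0004, 0.0142, 0.03, 0.0298, 0.0115, 0.0002, -0.0005, -0.0004, 0.0142, 0.03, 0.0299, 0.011, 0.0002, -0.0005, -0.0004, 0.0142, 0.03, 0.0301, 0.0106, 0.0002, -0.0005, -0.0004, 0.0142, 0.03, 0.0302, 0.0102, 0.0002, -0.0005, -0.0004, 0.0142, 0.03, 0.0304, 0.0098, 0.0002, -0.0005, -0.0004, 0.0142, 0.03, 0.0305, 0.0093, 0.0002, -0.0005, -0.0004, 0.0142, 0.03, 0.0307, 0.0089, 0.0002, -0.0005, -0.0004, 0.0142, 0.03, 0.0308, 0.0084, 0.0002, -0.0005, -0.0004, 0.0142, 0.03, 0.0309, 0.008, 0.0002, -0.0005, -0.0004, 0.0142]
```

View pics/s7.png

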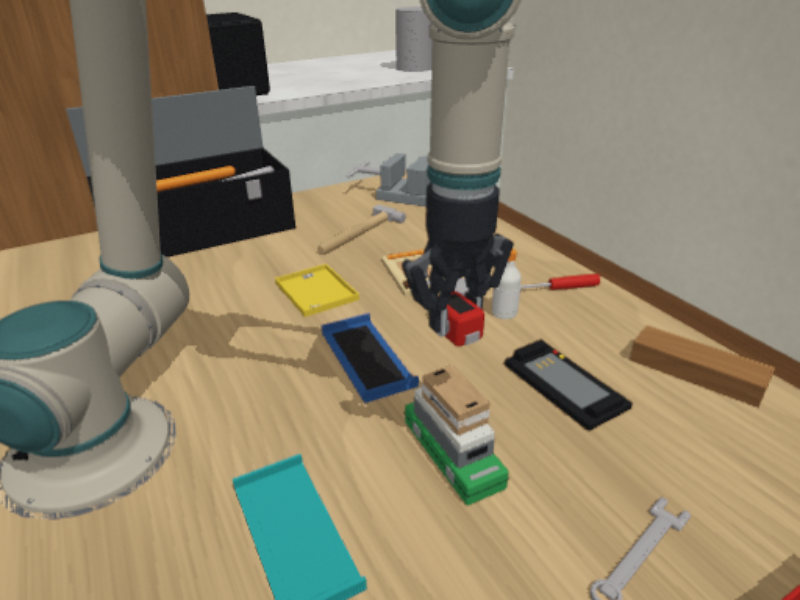

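The tape is held at (465,317) and the remaining pile still stands at (455,430).

Call:
{"api": "apply_moves", "payload": {"moves": [0.03, 0.012, 0.006, 0, -0.001, 0, 0.014, 0.03, 0.028, 0.014, 0, -0.001, 0, 0.014, 0.03, 0.033, 0.016, 0, -0.001, 0, 0.014, 0.03, 0.033, 0.0155, 0, -0.001, 0, 0.014, 0.03, 0.034, 0.015, 0, 0, 0, 0.014, 0.03, 0.034, 0.0145, 0, 0, 0, 0.014, 0.03, 0.034, 0.014, 0, 0, 0, 0.014, 0.03, 0.034, 0.0135, 0, 0, 0, 0.014]}}

```text
clock: 8.33
position: [0.5457, -0.0074, 0.1595]
ee_rot: [-0.008, 0.738, 0.675, -0.005]
contact_force: [1.5, -0.4, -2.3]
width: 0.0396
```

```bash
python3 - <<'E'
from h import *
plan([.647,.2146,.165],-.186,n=7,jaw=.03)
E
```

```text
clock 8.33 pos [ 0.5457 -0.0074  0.1595] cur jaw yaw -0.09 q6 -0.054 w 0.0396 F [ 1.5 -0.4 -2.3]
shift tool mm [230.2  80.9  -6.2] rotvec [-0.0196 -0.0029  0.0964]
per row mm 34.86588419337491 deg 0.8056141570579549 rv [-0.0028 -0.0004  0.0138]
[0.03, 0.0329, 0.0116, -0.0009, -0.0028, -0.0004, 0.0138, 0.03, 0.033, 0.0111, -0.0009, -0.0028, -0.0004, 0.0138, 0.03, 0.0332, 0.0106, -0.0008, -0.0028, -0.0004, 0.0138, 0.03, 0.0333, 0.0102, -0.0008, -0.0028, -0.0004, 0.0138, 0.03, 0.0335, 0.0097, -0.0008, -0.0028, -0.0004, 0.0138, 0.03, 0.0336, 0.0093, -0.0008, -0.0028, -0.0004, 0.0138, 0.03, 0.0337, 0.0088, -0.0008, -0.0028, -0.0004, 0.0138]
```

Call:
{"api": "apply_moves", "payload": {"moves": [0.03, 0.034, 0.012, -0.001, -0.003, 0, 0.014, 0.03, 0.034, 0.012, -0.001, -0.003, 0, 0.014, 0.03, 0.034, 0.011, -0.001, -0.003, 0, 0.014, 0.03, 0.034, 0.011, -0.001, -0.003, 0, 0.014, 0.03, 0.034, 0.011, -0.001, -0.003, 0, 0.014, 0.03, 0.024, 0.008, -0.001, -0.003, 0, 0.014, 0.03, 0.014, 0.005, -0.001, -0.003, 0, 0.007, 0.03, 0.004, 0.002, 0, 0, 0, 0]}}

```text
clock: 9.0
position: [0.6432, 0.2124, 0.153]
ee_rot: [-0.006, 0.767, 0.641, -0.005]
contact_force: [-0.5, 0.2, -3.0]
width: 0.0397
```

```bash
python3 - <<'E'
from h import *
plan([.647,.2146,.165],-.186,n=4,jaw=.03)
plan([.647,.2146,.0],-.186,n=7,jaw=.03)
d=grab("wrist"); cv2.imwrite("pics/w8.png",cv2.resize(d["image"][:,:,::-1],(800,600)))
P=d["P"];h,s,v=[d["hsv"][...,i].astype(int) for i in range(3)]
print(d["hsv"][150:250:20,256])
m=(P[...,2]<.025)&(P[...,2]>.0)&(s>110)&(h<17)&(v<210)&(abs(P[...,0]-.647)<.06)&(abs(P[...,1]-.214)<.06)
m=big(m);print(m.sum(),rect(P[m]))
E
```

```text
clock 9.0 pos [0.6432 0.2124 0.153 ] cur jaw yaw -0.178 q6 0.388 w 0.0397 F [-0.5  0.2 -3. ]
shift tool mm [  2.9   3.2 -12. ] rotvec [-0.016  -0.001   0.0081]
per row mm 3.1862018501368703 deg 0.25744873699566856 rv [-0.004  -0.0002  0.002 ]
[0.03, 0.0007, 0.0008, -0.003, -0.004, -0.0002, 0.002, 0.03, 0.0007, 0.0008, -0.003, -0.004, -0.0002, 0.002, 0.03, 0.0007, 0.0008, -0.003, -0.004, -0.0002, 0.002, 0.03, 0.0007, 0.0008, -0.003, -0.004, -0.0002, 0.002]
clock 9.0 pos [0.6432 0.2124 0.153 ] cur jaw yaw -0.178 q6 0.388 w 0.0397 F [-0.5  0.2 -3. ]
shift tool mm [  2.7   5.8 153. ] rotvec [-0.016  -0.001   0.0081]
per row mm 21.87248325490605 deg 0.1471135639975249 rv [-0.0023 -0.0001  0.0012]
[0.03, 0.0004, 0.0008, 0.0219, -0.0023, -0.0001, 0.0012, 0.03, 0.0004, 0.0008, 0.0219, -0.0023, -0.0001, 0.0012, 0.03, 0.0004, 0.0007, 0.0219, -0.0023, -0.0001, 0.0012, 0.03, 0.0004, 0.0007, 0.0219, -0.0023, -0.0001, 0.0012, 0.03, 0.0004, 0.0006, 0.0219, -0.0023, -0.0001, 0.0012, 0.03, 0.0004, 0.0006, 0.0219, -0.0023, -0.0001, 0.0012, 0.03, 0.0004, 0.0005, 0.0219, -0.0023, -0.0001, 0.0012]
[[ 14 122 170]
 [ 14 124 179]
 [ 13 120 162]
 [  5 177  85]
 [  3 188  88]]
4388 (array([0.64872784, 0.21500546]), array([77.98604584, 59.81170273]), np.float64(1.3894001691502202))
```

View pics/w8.png

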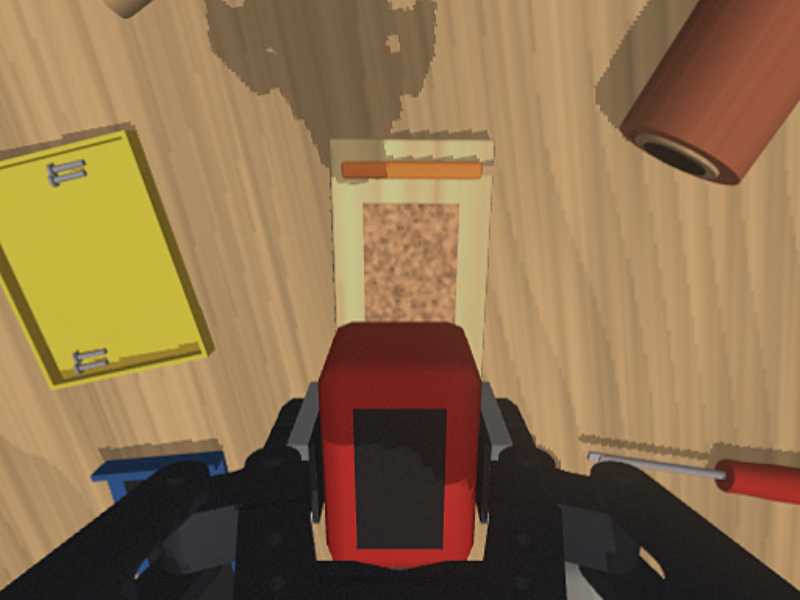

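The cork bed lies ahead at (412,262) with yaw 1.389, which matches the top view. Descend.

Call:
{"api": "apply_moves", "payload": {"moves": [0.03, 0.001, 0.001, 0.015, -0.005, 0, 0.003, 0.03, 0.001, 0.001, 0.024, -0.005, 0, 0.003, 0.03, 0.001, 0.001, 0.026, -0.004, 0, 0.002, 0.03, 0.001, 0.001, 0.026, 0, 0, 0, 0.03, 0, 0.001, 0.026, 0, 0, 0, 0.03, 0, 0, 0.015, 0, 0, 0, 0.03, 0, 0, 0.006, 0, 0, 0, 0.03, 0, 0, 0, 0, 0, 0]}}

```text
clock: 9.72
position: [0.6416, 0.2038, 0.0054]
ee_rot: [-0.001, 0.77, 0.637, -0.008]
contact_force: [-0.8, -0.4, -2.5]
width: 0.0395
```

```bash
python3 - <<'E'
from h import *
plan([.6475,.2155,-.021],-.184,n=4,jaw=.03)
E
```

```text
clock 9.72 pos [0.6416 0.2038 0.0054] cur jaw yaw -0.188 q6 0.398 w 0.0395 F [-0.8 -0.4 -2.5]
shift tool mm [12.9  3.9 26.2] rotvec [-0.0113  0.0102 -0.0044]
per row mm 7.373819820093257 deg 0.22698937624138127 rv [-0.0028  0.0025 -0.0011]
[0.03, 0.0032, 0.001, 0.0066, -0.0028, 0.0025, -0.0011, 0.03, 0.0032, 0.001, 0.0066, -0.0028, 0.0025, -0.0011, 0.03, 0.0032, 0.0009, 0.0066, -0.0028, 0.0025, -0.0011, 0.03, 0.0032, 0.0009, 0.0066, -0.0028, 0.0025, -0.0011]
```

Call:
{"api": "apply_moves", "payload": {"moves": [0.03, 0.005, 0.002, 0.001, -0.005, 0.004, -0.002, 0.03, 0.005, 0.001, 0.002, -0.004, 0.004, -0.002, 0.03, 0.003, 0.001, 0.004, -0.002, 0.002, 0, 0.03, 0, 0, 0.004, 0, 0, 0, 0.03, 0, 0, 0.004, 0, 0, 0, 0.03, 0, 0, 0.003, 0, 0, 0, 0.03, 0, 0, 0, 0, 0, 0, 0.03, 0, 0, 0, 0, 0, 0]}}

```text
clock: 10.38
position: [0.652, 0.2161, -0.0089]
ee_rot: [0.002, 0.769, 0.639, 0.004]
contact_force: [-1.3, -0.0, -2.2]
width: 0.0401
```

```bash
python3 - <<'E'
from h import *
plan([.6475,.2155,-.021],-.184,n=4,jaw=.03)
E
```

```text
clock 10.38 pos [ 0.652   0.2161 -0.0089] cur jaw yaw -0.185 q6 0.404 w 0.0401 F [-1.3 -0.  -2.2]
shift tool mm [-1.4 -4.4 12. ] rotvec [ 0.0088 -0.0035 -0.0008]
per row mm 3.2276065363730697 deg 0.13590523086352296 rv [ 0.0022 -0.0009 -0.0002]
[0.03, -0.0004, -0.0011, 0.003, 0.0022, -0.0009, -0.0002, 0.03, -0.0004, -0.0011, 0.003, 0.0022, -0.0009, -0.0002, 0.03, -0.0004, -0.0011, 0.003, 0.0022, -0.0009, -0.0002, 0.03, -0.0004, -0.0011, 0.003, 0.0022, -0.0009, -0.0002]
```

Call:
{"api": "apply_moves", "payload": {"moves": [0.03, 0, -0.001, 0.003, 0.002, -0.001, 0, 0.03, 0, -0.001, 0.003, 0.002, -0.001, 0, 0.03, 0, -0.001, 0.002, 0.002, -0.001, 0, 0.03, 0, 0, 0.002, 0, 0, 0, 0.03, 0, 0, 0.001, 0, 0, 0, 0.03, 0, 0, 0, 0, 0, 0, 0.03, 0, 0, 0, 0, 0, 0, 0.03, 0, 0, 0, 0, 0, 0]}}

```text
clock: 11.05
position: [0.6488, 0.2167, -0.0211]
ee_rot: [0.001, 0.769, 0.639, 0.001]
contact_force: [-0.2, 0.3, -3.0]
width: 0.0397
```

```bash
python3 - <<'E'
from h import *
plan([.6475,.2155,-.022],-.184,n=4,jaw=.03)
d=grab("wrist"); cv2.imwrite("pics/w9.png",cv2.resize(d["image"][:,:,::-1],(800,600)))
d=grab("side"); cv2.imwrite("pics/s9.png",cv2.resize(d["image"][140:220,220:320,::-1],(800,600)))
E
```

```text
clock 11.05 pos [ 0.6488  0.2167 -0.0211] cur jaw yaw -0.185 q6 0.406 w 0.0397 F [-0.2  0.3 -3. ]
shift tool mm [-1.4 -1.   0.9] rotvec [ 0.002  -0.0001 -0.0007]
per row mm 0.4875189896838015 deg 0.03096762135511991 rv [ 0.0005 -0.     -0.0002]
[0.03, -0.0003, -0.0003, 0.0002, 0.0005, 0.0, -0.0002, 0.03, -0.0003, -0.0003, 0.0002, 0.0005, 0.0, -0.0002, 0.03, -0.0003, -0.0003, 0.0002, 0.0005, 0.0, -0.0002, 0.03, -0.0003, -0.0003, 0.0002, 0.0005, 0.0, -0.0002]
```

View pics/w9.png

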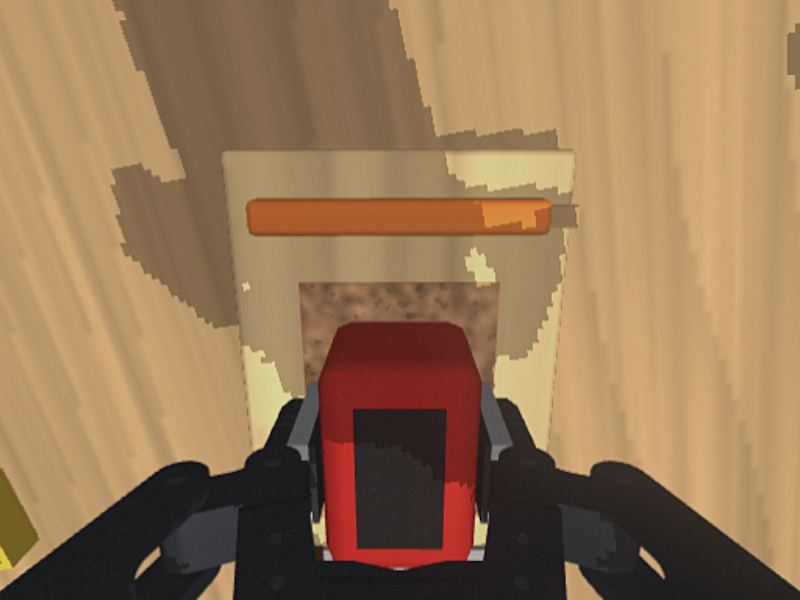

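View pics/s9.png

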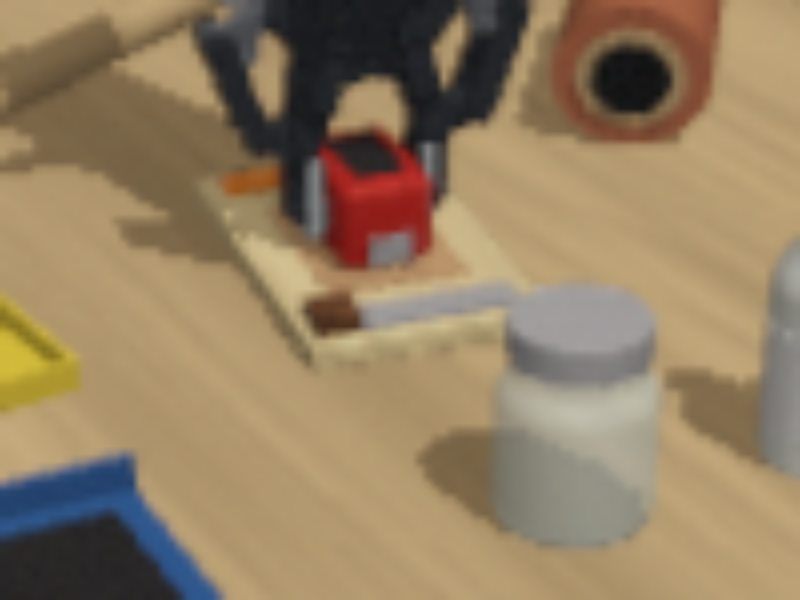

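The tape is centred over the cork (cork edges at columns 300 and 498) and just above it. Lower the last millimetre and open only to 55 mm.

Call:
{"api": "apply_moves", "payload": {"moves": [0.03, -0.0005, -0.0005, 0.001, 0, 0, 0, 0.03, 0, 0, 0.001, 0, 0, 0, 0.03, 0, 0, 0, 0, 0, 0, 0.03, 0, 0, 0, 0, 0, 0, 0.03, 0, 0, 0, 0, 0, 0, 0.03, 0, 0, 0, 0, 0, 0, 0.03, 0, 0, 0, 0, 0, 0, 0.03, 0, 0, 0, 0, 0, 0]}}

```text
clock: 11.82
position: [0.6487, 0.2163, -0.022]
ee_rot: [0.001, 0.769, 0.639, 0.001]
contact_force: [-0.4, -0.3, -1.4]
width: 0.0392
```

Call:
{"api": "apply_moves", "payload": {"moves": [0.03, -0.0005, 0, 0.001, 0, 0, 0, 0.045, 0, 0, 0, 0, 0, 0, 0.055, 0, 0, 0, 0, 0, 0, 0.06, 0, 0, 0, 0, 0, 0, 0.06, 0, 0, -0.005, 0, 0, 0, 0.06, 0, 0, -0.015, 0, 0, 0, 0.06, 0, 0, -0.025, 0, 0, 0, 0.06, 0, 0, -0.03, 0, 0, 0]}}

```text
clock: 12.48
position: [0.6446, 0.2149, 0.0493]
ee_rot: [-0.001, 0.769, 0.639, -0.003]
contact_force: [0.5, -0.5, -0.4]
width: 0.0599
```

Call:
{"api": "apply_moves", "payload": {"moves": [0.07, 0, 0, -0.03, 0, 0, 0, 0.07, 0, 0, -0.03, 0, 0, 0, 0.07, -0.005, 0, -0.03, 0, 0, 0, 0.07, -0.015, 0, -0.02, 0, 0, 0, 0.07, -0.03, 0, -0.01, 0, 0, 0, 0.07, -0.03, 0, 0, 0, 0, 0, 0.07, -0.02, 0, 0, 0, 0, 0, 0.07, -0.01, 0, 0, 0, 0, 0]}}

```text
clock: 13.15
position: [0.6301, 0.1074, 0.1879]
ee_rot: [0.004, 0.767, 0.641, 0.006]
contact_force: [-0.2, -0.3, -0.2]
width: 0.0701
```

```bash
python3 - <<'E'
from h import *
d=grab("wrist"); cv2.imwrite("pics/w10.png",cv2.resize(d["image"][:,:,::-1],(800,600)))
plan([.439,-.250,.165],-.0,n=16,jaw=.07)
P=d["P"];h,s,v=[d["hsv"][...,i].astype(int) for i in range(3)]
m=big((P[...,2]>.046)&(P[...,2]<.058)&(abs(P[...,0]-.647)<.06)&(abs(P[...,1]-.214)<.06))
print(m.sum(),rect(P[m]),np.median(P[m][:,2]))
# cork pts + caddy
m=big((P[...,2]>.006)&(P[...,2]<.035)&(abs(P[...,0]-.647)<.11)&(abs(P[...,1]-.214)<.12))
print(m.sum(),rect(P[m]))
E
```

```text
clock 13.2 pos [0.6298 0.1059 0.1878] cur jaw yaw -0.18 q6 0.238 w 0.0702 F [-0.5 -1.7  0.3]
shift tool mm [-384.4 -124.4   20.3] rotvec [ 0.014  -0.0009 -0.1797]
per row mm 25.28215157094651 deg 0.6453704892838812 rv [ 0.0009 -0.0001 -0.0112]
[0.07, -0.024, -0.0078, 0.0013, 0.0009, -0.0001, -0.0112, 0.07, -0.0239, -0.008, 0.0013, 0.0009, -0.0001, -0.0112, 0.07, -0.0238, -0.0083, 0.0013, 0.0009, -0.0001, -0.0112, 0.07, -0.0237, -0.0086, 0.0013, 0.0009, -0.0001, -0.0112, 0.07, -0.0236, -0.0088, 0.0013, 0.0009, -0.0001, -0.0112, 0.07, -0.0235, -0.0091, 0.0013, 0.0009, -0.0001, -0.0112, 0.07, -0.0234, -0.0094, 0.0013, 0.0009, -0.0001, -0.0112, 0.07, -0.0233, -0.0096, 0.0013, 0.0009, -0.0001, -0.0112, 0.07, -0.0232, -0.0099, 0.0013, 0.0009, -0.0001, -0.0112, 0.07, -0.0231, -0.0102, 0.0013, 0.0009, -0.0001, -0.0112, 0.07, -0.023, -0.0104, 0.0014, 0.0009, -0.0001, -0.0112, 0.07, -0.0229, -0.0107, 0.0014, 0.0009, -0.0001, -0.0112, 0.07, -0.0228, -0.0109, 0.0014, 0.0009, -0.0001, -0.0112, 0.07, -0.0226, -0.0112, 0.0014, 0.0009, -0.0001, -0.0112, 0.07, -0.0225, -0.0114, 0.0014, 0.0009, -0.0001, -0.0112, 0.07, -0.0224, -0.0117, 0.0014, 0.0009, -0.0001, -0.0112]
3003 (array([0.64859534, 0.21394586]), array([58.85389709, 40.3599472 ]), np.float64(1.3921801098540998)) 0.0513792017021605
10672 (array([0.64616565, 0.20099612]), array([135.87310791, 100.06071472]), np.float64(1.3897676853806513))
```

View pics/w10.png

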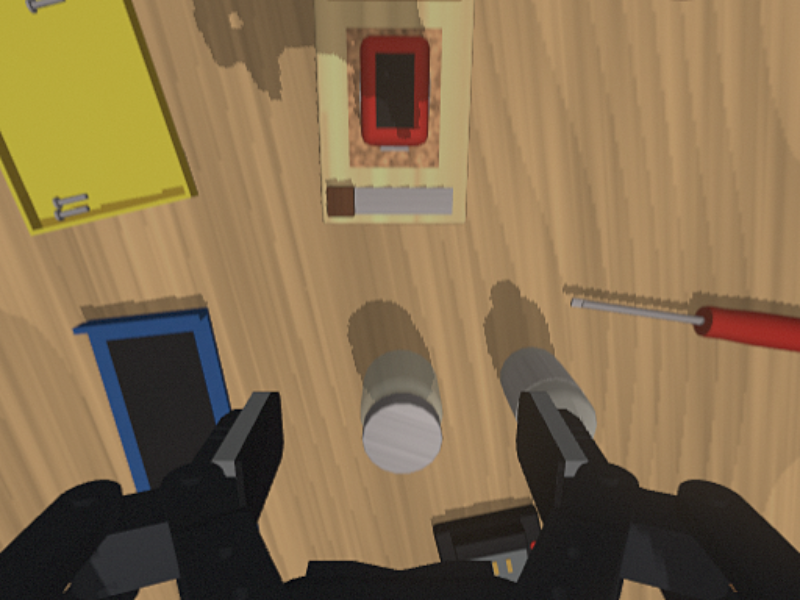

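The tape sits centred on the cork at (0.6486, 0.2139), yaw 1.392, top at 0.051. The jar (400,430) and glue (550,390) stand. Back to the pile for the screw box.

Call:
{"api": "apply_moves", "payload": {"moves": [0.07, -0.024, -0.008, 0.001, 0.002, 0, -0.011, 0.07, -0.034, -0.011, 0.001, 0.002, 0, -0.011, 0.07, -0.034, -0.011, 0.001, 0.002, 0, -0.011, 0.07, -0.034, -0.012, 0.001, 0.002, 0, -0.011, 0.07, -0.034, -0.012, 0.001, 0.002, 0, -0.011, 0.07, -0.034, -0.012, 0.001, 0.002, 0, -0.011, 0.07, -0.034, -0.012, 0.001, 0.001, 0, -0.011, 0.07, -0.034, -0.012, 0.001, 0.001, 0, -0.011]}}

```text
clock: 13.87
position: [0.5064, -0.1377, 0.175]
ee_rot: [-0.003, 0.733, 0.68, 0.006]
contact_force: [0.2, 0.1, 0.1]
width: 0.0699
```

```bash
python3 - <<'E'
from h import *
plan([.439,-.250,.165],-.0,n=6,jaw=.07)
E
```

```text
clock 13.87 pos [ 0.5064 -0.1377  0.175 ] cur jaw yaw -0.076 q6 -0.337 w 0.0699 F [0.2 0.1 0.1]
shift tool mm [-117.2  -58.7    8.3] rotvec [ 0.0043 -0.0125 -0.0755]
per row mm 21.885550654286487 deg 0.7319042276252904 rv [ 0.0007 -0.0021 -0.0126]
[0.07, -0.0195, -0.0098, 0.0014, 0.0007, -0.0021, -0.0126, 0.07, -0.0194, -0.01, 0.0014, 0.0007, -0.0021, -0.0126, 0.07, -0.0193, -0.0103, 0.0015, 0.0007, -0.0021, -0.0126, 0.07, -0.0191, -0.0105, 0.0015, 0.0007, -0.0021, -0.0126, 0.07, -0.019, -0.0108, 0.0016, 0.0007, -0.0021, -0.0126, 0.07, -0.0189, -0.011, 0.0016, 0.0007, -0.0021, -0.0126]
```

Call:
{"api": "apply_moves", "payload": {"moves": [0.07, -0.03, -0.015, 0.001, 0.001, -0.002, -0.013, 0.07, -0.028, -0.014, 0.001, 0.001, -0.002, -0.013, 0.07, -0.022, -0.012, 0.001, 0.001, -0.002, -0.013, 0.07, -0.014, -0.008, 0.001, 0.001, -0.002, -0.013, 0.07, -0.006, -0.004, 0.001, 0, 0, -0.013, 0.07, 0, 0, 0, 0, 0, 0, 0.07, 0, 0, 0, 0, 0, 0, 0.07, 0, 0, 0, 0, 0, 0]}}

```text
clock: 14.53
position: [0.4456, -0.2404, 0.1669]
ee_rot: [-0.002, 0.712, 0.702, 0.003]
contact_force: [-0.7, 0.5, -0.6]
width: 0.0699
```

```bash
cat >> h.py <<'E'
def top_rect(d,zlo,zhi,cx,cy,r=.1):
    P=d["P"]; m=big((P[...,2]>zlo)&(P[...,2]<zhi)&(abs(P[...,0]-cx)<r)&(abs(P[...,1]-cy)<r))
    c,s,a=rect(P[m]); a=a%np.pi
    print(m.sum(),"c",c.round(4),"size",s.round(1),"yaw",round(a,3),"jaw yaw",round(a-np.pi/2,3),"z",np.median(P[m][:,2]).round(4)); return m
E
python3 - <<'E'
from h import *
d=grab("wrist"); cv2.imwrite("pics/w11.png",cv2.resize(d["image"][:,:,::-1],(800,600)))
top_rect(d,.106,.122,.438,-.25)
plan([.439,-.250,.1],-.0,n=6,jaw=.07)
E
```

```text
6470 c [ 0.4401 -0.2516] size [86.3 46. ] yaw 1.578 jaw yaw 0.007 z 0.1134
clock 14.58 pos [ 0.4458 -0.2402  0.1669] cur jaw yaw -0.013 q6 -0.625 w 0.0698 F [-0.5  0.6 -0.5]
shift tool mm [-10.3  -6.7  66.9] rotvec [ 0.0005 -0.0072 -0.0132]
per row mm 11.330850119418276 deg 0.1436044068692086 rv [ 0.0001 -0.0012 -0.0022]
[0.07, -0.0017, -0.0011, 0.0111, 0.0001, -0.0012, -0.0022, 0.07, -0.0017, -0.0011, 0.0111, 0.0001, -0.0012, -0.0022, 0.07, -0.0017, -0.0011, 0.0111, 0.0001, -0.0012, -0.0022, 0.07, -0.0017, -0.0011, 0.0111, 0.0001, -0.0012, -0.0022, 0.07, -0.0017, -0.0011, 0.0112, 0.0001, -0.0012, -0.0022, 0.07, -0.0016, -0.0011, 0.0112, 0.0001, -0.0012, -0.0022]
```

View pics/w11.png

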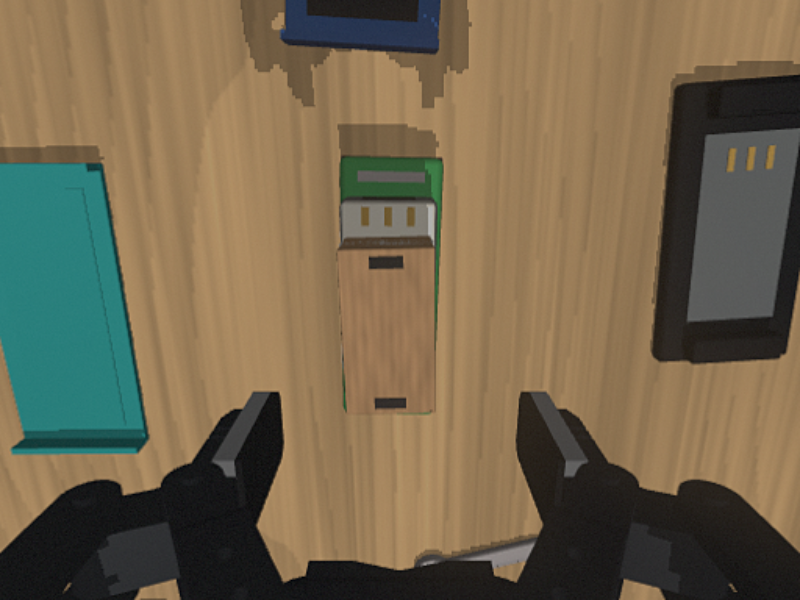

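The box top is at (0.4401, -0.2516), size 86x46, z 0.113 (cardboard top at pixel (388,330)), as expected. Approach: lateral first, then down.

Call:
{"api": "apply_moves", "payload": {"moves": [0.07, -0.005, -0.003, 0.005, 0, -0.003, -0.007, 0.07, -0.004, -0.002, 0.012, 0, -0.003, -0.007, 0.07, -0.001, 0, 0.018, 0, 0, 0, 0.07, 0, 0, 0.02, 0, 0, 0, 0.07, 0, 0, 0.018, 0, 0, 0, 0.07, 0, 0, 0.01, 0, 0, 0, 0.07, 0, 0, 0.003, 0, 0, 0, 0.07, 0, 0, 0, 0, 0, 0]}}

```text
clock: 15.25
position: [0.4445, -0.2471, 0.0772]
ee_rot: [0.002, 0.702, 0.712, 0.001]
contact_force: [-0.7, -0.1, 0.4]
width: 0.0701
```

```bash
python3 - <<'E'
from h import *
rows([.4401,-.2516,.044],.007)
E
```

```text
clock 15.25 pos [ 0.4445 -0.2471  0.0772] cur jaw yaw 0.013 q6 -0.66 w 0.0701 F [-0.7 -0.1  0.4]
shift tool mm [-4.4 -4.6 33.1] rotvec [0.0044 0.0013 0.006 ]
```

Call:
{"api": "apply_moves", "payload": {"moves": [0.07, -0.002, -0.002, 0.002, 0.002, 0, 0.003, 0.07, -0.002, -0.002, 0.006, 0.002, 0, 0.003, 0.07, 0, 0, 0.009, 0, 0, 0, 0.07, 0, 0, 0.009, 0, 0, 0, 0.07, 0, 0, 0.004, 0, 0, 0, 0.07, 0, 0, 0.001, 0, 0, 0, 0.07, 0, 0, 0, 0, 0, 0, 0.07, 0, 0, 0, 0, 0, 0]}}

```text
clock: 15.92
position: [0.4421, -0.2525, 0.0449]
ee_rot: [0.003, 0.704, 0.71, -0.0]
contact_force: [0.3, -0.2, -0.6]
width: 0.07
```

```bash
python3 - <<'E'
from h import *
rows([.4401,-.2516,.044],.007)
E
```

```text
clock 15.92 pos [ 0.4421 -0.2525  0.0449] cur jaw yaw 0.008 q6 -0.662 w 0.07 F [ 0.3 -0.2 -0.6]
shift tool mm [ 0.9 -2.   0.9] rotvec [0.0035 0.0041 0.0008]
```

Call:
{"api": "apply_moves", "payload": {"moves": [0.07, 0, -0.001, 0.001, 0.003, 0.003, 0, 0.035, 0, 0, 0, 0, 0, 0, 0.035, 0, 0, 0, 0, 0, 0, 0.035, 0, 0, 0, 0, 0, 0, 0.035, 0, 0, 0, 0, 0, 0, 0.035, 0, 0, 0, 0, 0, 0, 0.035, 0, 0, -0.003, 0, 0, 0, 0.035, 0, 0, -0.008, 0, 0, 0], "newtons": 50}}

```text
clock: 16.58
position: [0.4397, -0.2516, 0.0543]
ee_rot: [-0.001, 0.704, 0.71, -0.001]
contact_force: [-0.2, -0.3, -2.8]
width: 0.045
```

```bash
python3 - <<'E'
from h import *
rows([.4401,-.2516,.044],.007)
d=grab("side"); cv2.imwrite("pics/s12.png",cv2.resize(d["image"][170:320,230:390,::-1],(800,600)))
E
```

```text
clock 16.58 pos [ 0.4397 -0.2516  0.0543] cur jaw yaw 0.008 q6 -0.664 w 0.045 F [-0.2 -0.3 -2.8]
shift tool mm [-0.   0.4 10.3] rotvec [-0.0026 -0.0011  0.0009]
```

View pics/s12.png

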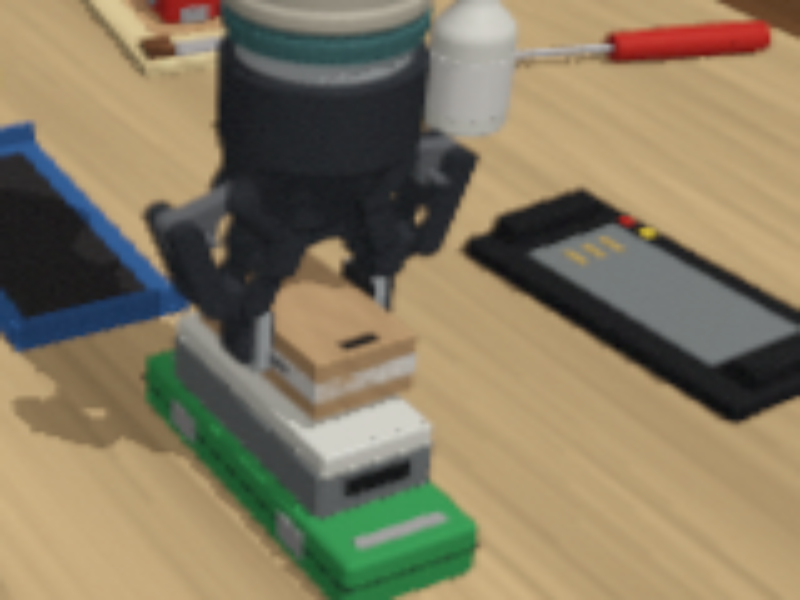

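The box is lifted clear at (345,345), and the battery and case did not move. Go to the yellow tray.

Call:
{"api": "apply_moves", "payload": {"moves": [0.035, 0, 0, -0.018, 0, 0, 0, 0.035, 0, 0, -0.025, 0, 0, 0, 0.035, 0.005, 0, -0.02, 0, 0, -0.002, 0.035, 0.02, 0, -0.01, 0, 0, -0.003, 0.035, 0.034, 0, -0.003, 0, 0, -0.003, 0.035, 0.034, 0, 0, 0, 0, -0.003, 0.035, 0.036, 0, 0, 0, 0, -0.003, 0.035, 0.036, 0, 0, 0, 0, -0.003]}}

```text
clock: 17.3
position: [0.4416, -0.0903, 0.1385]
ee_rot: [0.005, 0.702, 0.712, 0.0]
contact_force: [1.2, 0.2, -3.1]
width: 0.045
```

```bash
python3 - <<'E'
from h import *
rows([.4383,.251,.13],.048)
E
```

```text
clock 17.3 pos [ 0.4416 -0.0903  0.1385] cur jaw yaw 0.014 q6 -0.365 w 0.045 F [ 1.2  0.2 -3.1]
shift tool mm [341.4   1.5   5.8] rotvec [ 0.0077  0.0078 -0.0337]
```

Call:
{"api": "apply_moves", "payload": {"moves": [0.035, 0.036, 0, 0, 0.002, 0.002, -0.005, 0.035, 0.036, 0, 0, 0.002, 0.002, -0.005, 0.035, 0.036, 0, 0, 0.002, 0.002, -0.005, 0.035, 0.036, 0, 0, 0, 0, -0.005, 0.035, 0.036, 0, 0, 0, 0, -0.005, 0.035, 0.036, 0, 0, 0, 0, -0.005, 0.035, 0.036, 0, 0, 0, 0, -0.002, 0.035, 0.03, 0, 0, 0, 0, 0]}}

```text
clock: 17.97
position: [0.4298, 0.206, 0.1414]
ee_rot: [0.003, 0.691, 0.723, 0.003]
contact_force: [0.4, -0.1, -2.4]
width: 0.0451
```

```bash
python3 - <<'E'
from h import *
rows([.4383,.251,.13],.048)
E
```

```text
clock 17.97 pos [0.4298 0.206  0.1414] cur jaw yaw 0.046 q6 0.259 w 0.0451 F [ 0.4 -0.1 -2.4]
shift tool mm [44.6 10.5 11.4] rotvec [ 0.0088  0.0008 -0.0019]
```

Call:
{"api": "apply_moves", "payload": {"moves": [0.035, 0.016, 0.003, 0.002, 0.002, 0, 0, 0.035, 0.01, 0.003, 0.004, 0.002, 0, 0, 0.035, 0.003, 0.002, 0.012, 0.002, 0, 0, 0.035, 0, 0, 0.02, 0, 0, 0, 0.035, 0, 0, 0.02, 0, 0, 0, 0.035, 0, 0, 0.014, 0, 0, 0, 0.035, 0, 0, 0.005, 0, 0, 0, 0.035, 0, 0, 0, 0, 0, 0]}}

```text
clock: 18.63
position: [0.4378, 0.2442, 0.0635]
ee_rot: [0.002, 0.687, 0.726, 0.004]
contact_force: [-0.4, 0.1, -3.0]
width: 0.045
```

```bash
python3 - <<'E'
from h import *
d=grab("wrist"); cv2.imwrite("pics/w13.png",cv2.resize(d["image"][:,:,::-1],(800,600)))
h,s,v=[d["hsv"][...,i].astype(int) for i in range(3)]
P=d["P"]
m=big((h>22)&(h<35)&(s>170)&(abs(P[...,2])<.02));print(rect(P[m]))
rows([.4383,.251,-.03],.048)
E
```

```text
(array([0.43925198, 0.26617621]), array([116.14383698, 113.32401276]), np.float64(0.047462515729877586))
clock 18.68 pos [0.438  0.2443 0.064 ] cur jaw yaw 0.056 q6 0.314 w 0.0452 F [-0.9 -0.2 -2.8]
shift tool mm [ 6.4 -0.1 94. ] rotvec [ 0.0083 -0.0031  0.0076]
```

View pics/w13.png

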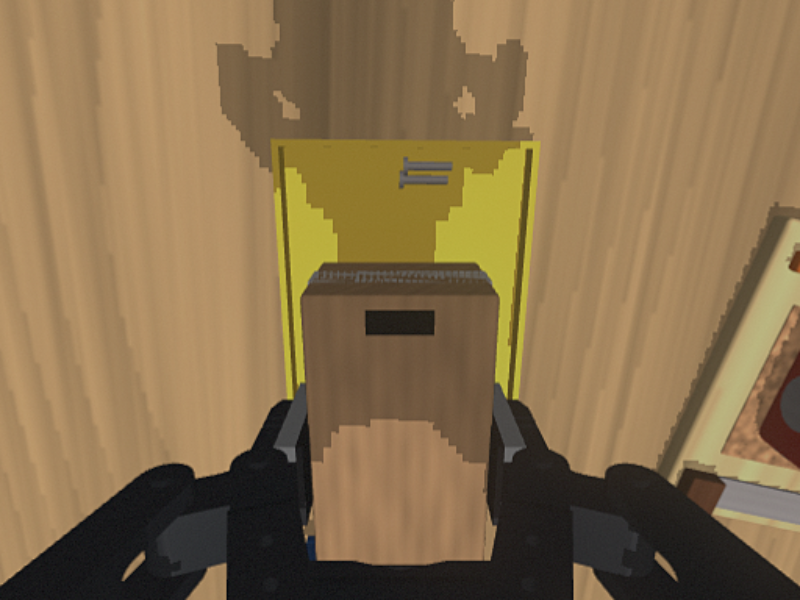

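Tray ahead, box in line and centred over it (tray walls at columns 285 and 525, box centre 400). Descend.

Call:
{"api": "apply_moves", "payload": {"moves": [0.035, 0.003, 0, 0.006, 0.003, -0.001, 0.003, 0.035, 0.003, 0, 0.014, 0.003, -0.001, 0.003, 0.035, 0.001, 0, 0.018, 0.001, 0, 0.001, 0.035, 0, 0, 0.018, 0, 0, 0, 0.035, 0, 0, 0.012, 0, 0, 0, 0.035, 0, 0, 0.006, 0, 0, 0, 0.035, 0, 0, 0.001, 0, 0, 0, 0.035, 0, 0, 0, 0, 0, 0]}}

```text
clock: 19.35
position: [0.4472, 0.2545, -0.0074]
ee_rot: [0.004, 0.691, 0.722, 0.009]
contact_force: [-0.3, -0.1, -2.6]
width: 0.0449
```

```bash
python3 - <<'E'
from h import *
rows([.4386,.2512,-.031],.048)
E
```

```text
clock 19.35 pos [ 0.4472  0.2545 -0.0074] cur jaw yaw 0.044 q6 0.337 w 0.0449 F [-0.3 -0.1 -2.6]
shift tool mm [-3.1 -9.1 23.4] rotvec [ 0.0176 -0.0068 -0.0039]
```

Call:
{"api": "apply_moves", "payload": {"moves": [0.035, -0.001, -0.003, 0.001, 0.006, -0.002, -0.001, 0.035, -0.001, -0.003, 0.003, 0.006, -0.002, -0.001, 0.035, -0.001, -0.002, 0.005, 0.003, -0.002, -0.001, 0.035, 0, 0, 0.004, 0, 0, 0, 0.035, 0, 0, 0.002, 0, 0, 0, 0.035, 0, 0, 0, 0, 0, 0, 0.035, 0, 0, 0, 0, 0, 0, 0.035, 0, 0, 0, 0, 0, 0]}}

```text
clock: 20.02
position: [0.4415, 0.252, -0.0206]
ee_rot: [0.002, 0.69, 0.724, 0.004]
contact_force: [0.7, 0.4, -2.6]
width: 0.0451
```

```bash
python3 - <<'E'
from h import *
rows([.4386,.2512,-.031],.048)
E
```

```text
clock 20.02 pos [ 0.4415  0.252  -0.0206] cur jaw yaw 0.047 q6 0.335 w 0.0451 F [ 0.7  0.4 -2.6]
shift tool mm [-0.7 -3.  10.4] rotvec [ 0.0077 -0.0025 -0.001 ]
```

Call:
{"api": "apply_moves", "payload": {"moves": [0.035, 0, -0.001, 0.002, 0.003, -0.001, 0, 0.035, 0, -0.001, 0.003, 0.003, -0.001, 0, 0.035, 0, -0.001, 0.003, 0.002, 0, 0, 0.035, 0, 0, 0.001, 0, 0, 0, 0.035, 0, 0, 0.001, 0, 0, 0, 0.035, 0, 0, 0, 0, 0, 0, 0.035, 0, 0, 0, 0, 0, 0, 0.035, 0, 0, 0, 0, 0, 0]}}

```text
clock: 20.68
position: [0.4393, 0.2523, -0.0302]
ee_rot: [-0.0, 0.69, 0.724, 0.001]
contact_force: [-0.5, 0.8, -3.1]
width: 0.045
```

```bash
python3 - <<'E'
from h import *
rows([.4386,.2512,-.031],.048)
d=grab("wrist"); cv2.imwrite("pics/w14.png",cv2.resize(d["image"][:,:,::-1],(800,600)))
E
```

```text
clock 20.68 pos [ 0.4393  0.2523 -0.0302] cur jaw yaw 0.047 q6 0.336 w 0.045 F [-0.5  0.8 -3.1]
shift tool mm [-1.1 -0.8  0.8] rotvec [ 0.0011 -0.001  -0.0007]
```

View pics/w14.png

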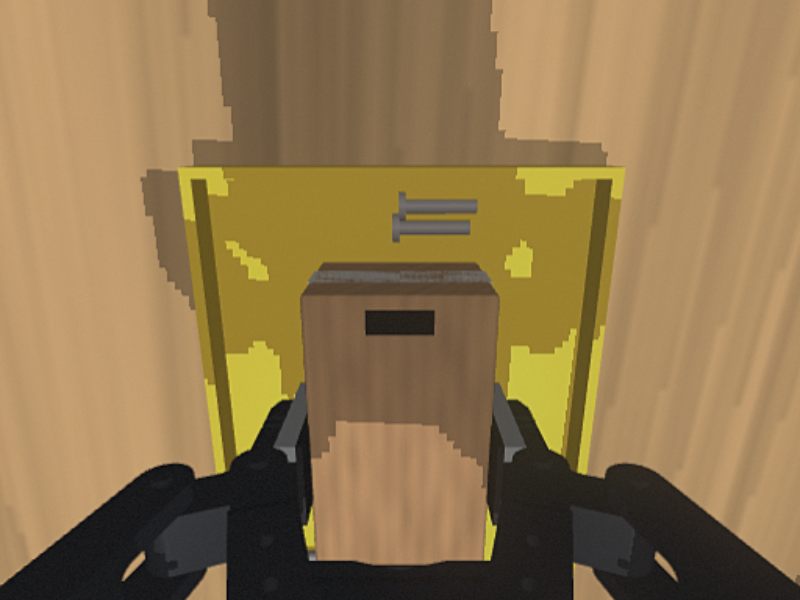

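The box is centred in the tray (walls at 205 and 600, box centre 400), just above the floor. Touch down.

Call:
{"api": "apply_moves", "payload": {"moves": [0.035, -0.001, -0.001, 0.001, 0, 0, 0, 0.035, 0, 0, 0.001, 0, 0, 0, 0.035, 0, 0, 0.0005, 0, 0, 0, 0.035, 0, 0, 0, 0, 0, 0, 0.035, 0, 0, 0, 0, 0, 0, 0.035, 0, 0, 0, 0, 0, 0, 0.035, 0, 0, 0, 0, 0, 0, 0.035, 0, 0, 0, 0, 0, 0]}}

```text
clock: 21.4
position: [0.4395, 0.2524, -0.0302]
ee_rot: [0.0, 0.69, 0.723, 0.002]
contact_force: [-1.0, 1.0, 0.5]
width: 0.0455
```

Touching (the weight is off the wrist). Release and rise.

Call:
{"api": "apply_moves", "payload": {"moves": [0.05, 0, 0, 0, 0, 0, 0, 0.06, 0, 0, 0, 0, 0, 0, 0.062, 0, 0, 0, 0, 0, 0, 0.062, 0, 0, -0.003, 0, 0, 0, 0.062, 0, 0, -0.01, 0, 0, 0, 0.062, 0, 0, -0.02, 0, 0, 0, 0.062, 0, 0, -0.03, 0, 0, 0, 0.062, 0, 0, -0.035, 0, 0, 0]}}

```text
clock: 22.07
position: [0.4344, 0.2499, 0.0648]
ee_rot: [-0.003, 0.69, 0.723, -0.005]
contact_force: [1.0, 0.2, -0.6]
width: 0.0619
```

Call:
{"api": "apply_moves", "payload": {"moves": [0.075, -0.005, 0, -0.035, 0, 0, 0, 0.075, -0.02, 0, -0.03, 0, 0, 0, 0.075, -0.034, 0, -0.015, 0, 0, 0, 0.075, -0.036, 0, 0, 0, 0, 0.004, 0.075, -0.036, 0, 0, 0, 0, 0.004, 0.075, -0.036, 0, 0, 0, 0, 0.004, 0.075, -0.036, 0, 0, 0, 0, 0.004, 0.075, -0.036, 0, 0, 0, 0, 0.004]}}

```text
clock: 22.73
position: [0.4532, 0.0108, 0.161]
ee_rot: [0.004, 0.693, 0.721, 0.008]
contact_force: [0.9, -0.7, -0.3]
width: 0.0751
```

```bash
python3 - <<'E'
from h import *
rows([.438,-.25,.14],.0)
d=grab("wrist"); cv2.imwrite("pics/w15.png",cv2.resize(d["image"][:,:,::-1],(800,600)))
d=grab("top")
top_rect(d,.03,.048,.4386,.2512)
top_rect(d,.07,.086,.437,-.25)
E
```

```text
clock 22.73 pos [0.4532 0.0108 0.161 ] cur jaw yaw 0.039 q6 -0.179 w 0.0751 F [ 0.9 -0.7 -0.3]
shift tool mm [-260.1  -25.9   19.3] rotvec [ 0.0174 -0.005   0.0395]
535 c [0.4374 0.2548] size [85.1 46.4] yaw 1.618 jaw yaw 0.048 z 0.0389
850 c [ 0.4366 -0.2472] size [116.4  50. ] yaw 1.543 jaw yaw -0.028 z 0.0773
```

View pics/w15.png

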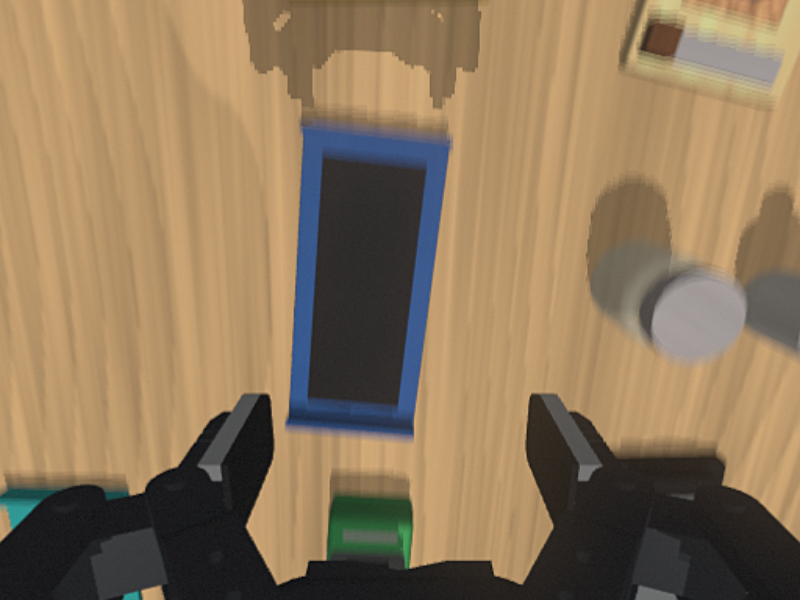

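The box is in the tray at (0.4374, 0.2548), about 4 mm from the middle. The wrist view passes over the blue tray (370,280). On to the battery.

Call:
{"api": "apply_moves", "payload": {"moves": [0.08, -0.036, -0.003, 0.002, 0.003, -0.001, 0.005, 0.08, -0.036, -0.003, 0.002, 0.003, -0.001, 0.005, 0.08, -0.036, -0.003, 0.002, 0.003, -0.001, 0.005, 0.08, -0.036, -0.003, 0.002, 0.003, -0.001, 0.005, 0.08, -0.036, -0.003, 0.002, 0.002, -0.001, 0.005, 0.08, -0.03, -0.003, 0.002, 0.001, 0, 0.005, 0.08, -0.018, -0.003, 0.002, 0, 0, 0.005, 0.08, -0.006, 0, 0, 0, 0, 0]}}

```text
clock: 23.5
position: [0.4389, -0.2315, 0.1474]
ee_rot: [0.003, 0.707, 0.707, 0.003]
contact_force: [0.5, -0.2, 0.1]
width: 0.0801
```

```bash
python3 - <<'E'
from h import *
d=grab("wrist");d=grab("wrist"); cv2.imwrite("pics/w16.png",cv2.resize(d["image"][:,:,::-1],(800,600)))
top_rect(d,.07,.086,.437,-.25)
top_rect(d,.028,.045,.437,-.25)
rows([.438,-.25,.10],-.01)
E
```

```text
8223 c [ 0.4392 -0.2501] size [118.   50.1] yaw 1.548 jaw yaw -0.023 z 0.0774
2311 c [ 0.4388 -0.2534] size [169.4  62.9] yaw 1.534 jaw yaw -0.037 z 0.0352
clock 23.6 pos [ 0.4395 -0.2298  0.1477] cur jaw yaw 0.002 q6 -0.632 w 0.0798 F [-0.5  0.5 -0.5]
shift tool mm [-20.2  -2.   47.7] rotvec [ 0.0092 -0.0014  0.0118]
```

View pics/w16.png

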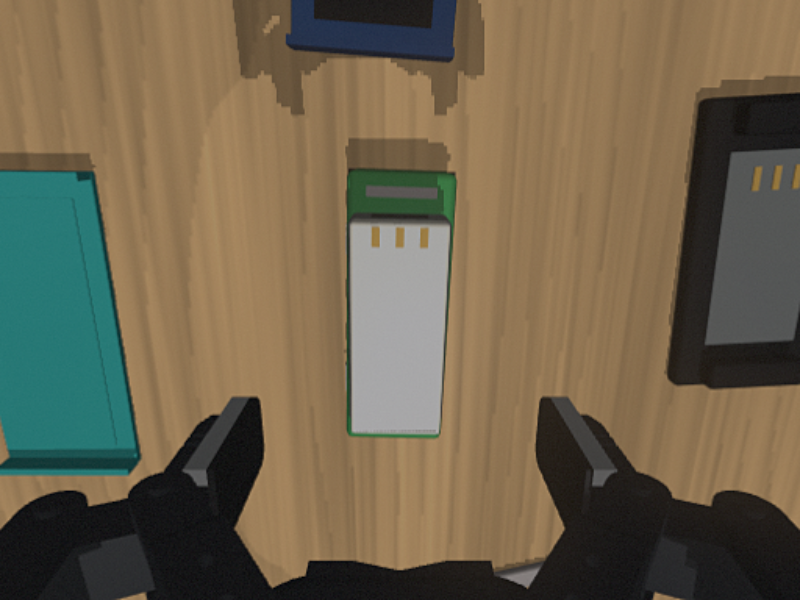

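The battery's white top is at (398,325), which gives (0.4392, -0.250), size 118x50, z 0.077, jaw yaw -0.023. Approach.

Call:
{"api": "apply_moves", "payload": {"moves": [0.08, -0.008, -0.001, 0.008, 0.004, 0, 0.009, 0.08, -0.008, 0, 0.018, 0.004, 0, 0.009, 0.08, -0.003, 0, 0.024, 0.002, 0, 0.007, 0.08, 0, 0, 0.024, 0, 0, 0, 0.08, 0, 0, 0.018, 0, 0, 0, 0.08, 0, 0, 0.008, 0, 0, 0, 0.08, 0, 0, 0.002, 0, 0, 0, 0.08, 0, 0, 0, 0, 0, 0]}}

```text
clock: 24.27
position: [0.4422, -0.2394, 0.0423]
ee_rot: [-0.0, 0.712, 0.702, 0.002]
contact_force: [-0.1, 0.7, -0.9]
width: 0.0796
```

```bash
python3 - <<'E'
from h import *
rows([.4392,-.2498,.003],-.023)
E
```

```text
clock 24.27 pos [ 0.4422 -0.2394  0.0423] cur jaw yaw -0.014 q6 -0.627 w 0.0796 F [-0.1  0.7 -0.9]
shift tool mm [-10.6  -2.9  39.2] rotvec [ 0.0022 -0.0036  0.009 ]
```

Call:
{"api": "apply_moves", "payload": {"moves": [0.08, -0.004, -0.001, 0.002, 0.001, -0.002, 0.004, 0.08, -0.004, -0.001, 0.006, 0.001, -0.002, 0.004, 0.08, -0.002, -0.001, 0.009, 0, 0, 0, 0.08, 0, 0, 0.009, 0, 0, 0, 0.08, 0, 0, 0.006, 0, 0, 0, 0.08, 0, 0, 0.002, 0, 0, 0, 0.08, 0, 0, 0, 0, 0, 0, 0.08, 0, 0, 0, 0, 0, 0]}}

```text
clock: 24.93
position: [0.4415, -0.2516, 0.0082]
ee_rot: [0.004, 0.715, 0.699, 0.0]
contact_force: [0.1, 0.0, -0.7]
width: 0.0799
```

```bash
python3 - <<'E'
from h import *
rows([.4392,-.2498,.003],-.023)
d=grab("side"); cv2.imwrite("pics/s17.png",cv2.resize(d["image"][190:310,240:360,::-1],(700,600)))
E
```

```text
clock 24.93 pos [ 0.4415 -0.2516  0.0082] cur jaw yaw -0.022 q6 -0.632 w 0.0799 F [ 0.1  0.  -0.7]
shift tool mm [ 1.7 -2.4  5.2] rotvec [0.0058 0.005  0.0012]
```

View pics/s17.png

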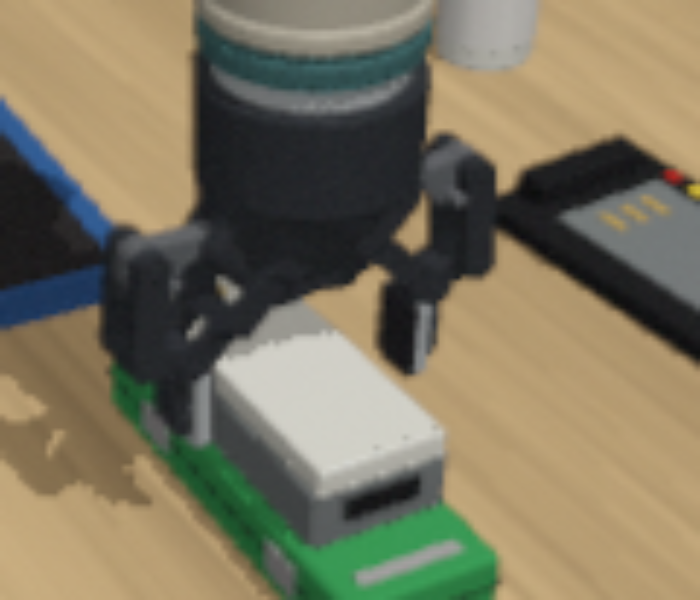

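The fingers straddle the battery with their tips beside its lower half. Lower 4 mm and close.

Call:
{"api": "apply_moves", "payload": {"moves": [0.08, 0.001, -0.001, 0.002, 0.003, 0.002, 0, 0.08, 0, -0.001, 0.002, 0.003, 0.002, 0, 0.06, 0, 0, 0, 0, 0, 0, 0.045, 0, 0, 0, 0, 0, 0, 0.045, 0, 0, 0, 0, 0, 0, 0.045, 0, 0, 0, 0, 0, 0, 0.045, 0, 0, 0, 0, 0, 0, 0.045, 0, 0, 0, 0, 0, 0], "newtons": 60}}

```text
clock: 25.65
position: [0.4399, -0.2509, 0.0049]
ee_rot: [0.001, 0.715, 0.7, -0.0]
contact_force: [-0.1, 0.3, 0.2]
width: 0.0531
```

```bash
python3 - <<'E'
from h import *
rows([.4392,-.2498,.003],-.023)
E
```

```text
clock 25.65 pos [ 0.4399 -0.2509  0.0049] cur jaw yaw -0.021 q6 -0.632 w 0.0531 F [-0.1  0.3  0.2]
shift tool mm [ 1.1 -0.8  1.9] rotvec [0.0008 0.002  0.0016]
```

Gripped at 53 mm on the grey part. Lift gently.

Call:
{"api": "apply_moves", "payload": {"moves": [0.045, 0, 0, -0.003, 0, 0, 0, 0.045, 0, 0, -0.008, 0, 0, 0, 0.045, 0, 0, -0.014, 0, 0, 0, 0.045, 0, 0, -0.016, 0, 0, 0, 0.045, 0, 0, -0.014, 0, 0, 0, 0.045, 0, 0, -0.008, 0, 0, 0, 0.045, 0, 0, -0.003, 0, 0, 0, 0.045, 0, 0, 0, 0, 0, 0]}}

```text
clock: 26.32
position: [0.4363, -0.2476, 0.0723]
ee_rot: [-0.004, 0.715, 0.699, -0.001]
contact_force: [0.5, -0.1, -4.2]
width: 0.0529
```

```bash
python3 - <<'E'
from h import *
plan([.667,-.216,.075],.054,n=8,jaw=.045)
d=grab("side"); cv2.imwrite("pics/s18.png",cv2.resize(d["image"][150:320,220:400,::-1],(700,600)))
E
```

```text
clock 26.32 pos [ 0.4363 -0.2476  0.0723] cur jaw yaw -0.021 q6 -0.633 w 0.0529 F [ 0.5 -0.1 -4.2]
shift tool mm [ 36.6 229.9  -4.3] rotvec [-0.0072 -0.0049 -0.0755]
per row mm 29.10941961730314 deg 0.5441652440046238 rv [-0.0009 -0.0006 -0.0094]
[0.045, 0.0046, 0.0287, -0.0005, -0.0009, -0.0006, -0.0094, 0.045, 0.0043, 0.0288, -0.0005, -0.0009, -0.0006, -0.0094, 0.045, 0.004, 0.0288, -0.0005, -0.0009, -0.0006, -0.0094, 0.045, 0.0038, 0.0289, -0.0005, -0.0009, -0.0006, -0.0094, 0.045, 0.0035, 0.0289, -0.0004, -0.0009, -0.0006, -0.0094, 0.045, 0.0032, 0.0289, -0.0004, -0.0009, -0.0006, -0.0094, 0.045, 0.0029, 0.029, -0.0004, -0.0009, -0.0006, -0.0094, 0.045, 0.0027, 0.029, -0.0004, -0.0009, -0.0006, -0.0094]
```

View pics/s18.png

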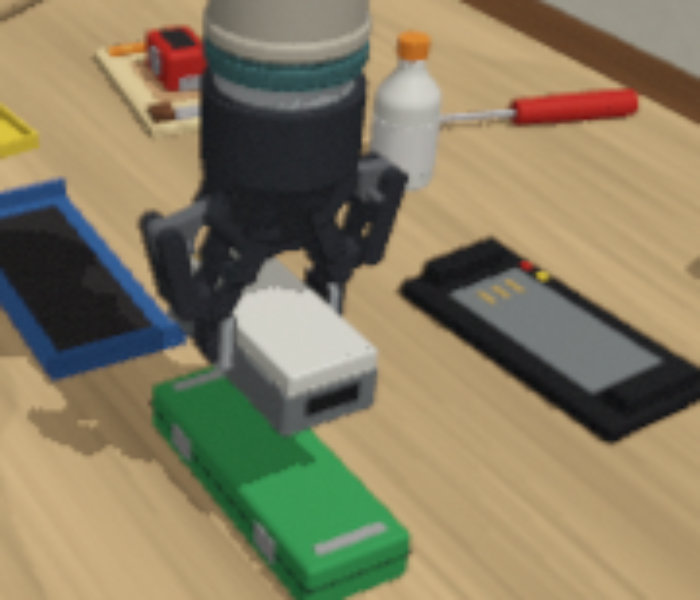

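The battery is held level and clear of the case. Travel to the charger.

Call:
{"api": "apply_moves", "payload": {"moves": [0.045, 0.002, 0.014, -0.001, -0.001, -0.001, -0.009, 0.045, 0.004, 0.028, -0.001, -0.001, -0.001, -0.01, 0.045, 0.005, 0.034, -0.001, -0.001, -0.001, -0.01, 0.045, 0.005, 0.034, -0.001, -0.001, -0.001, -0.01, 0.045, 0.005, 0.034, -0.001, -0.001, 0, -0.01, 0.045, 0.005, 0.034, -0.001, -0.001, 0, -0.01, 0.045, 0.004, 0.026, 0, 0, 0, -0.01, 0.045, 0.002, 0.012, 0, 0, 0, -0.004]}}

```text
clock: 27.03
position: [0.6578, -0.2065, 0.0663]
ee_rot: [-0.008, 0.688, 0.725, -0.001]
contact_force: [0.3, 1.5, -4.2]
width: 0.0526
```

```bash
python3 - <<'E'
from h import *
rows([.667,-.216,.03],.054)
E
```

```text
clock 27.03 pos [ 0.6578 -0.2065  0.0663] cur jaw yaw 0.052 q6 -0.46 w 0.0526 F [ 0.3  1.5 -4.2]
shift tool mm [-10.3   9.1  36. ] rotvec [-0.0125 -0.0101 -0.0021]
```

Call:
{"api": "apply_moves", "payload": {"moves": [0.045, -0.003, 0, 0.001, -0.005, -0.004, 0, 0.045, -0.004, 0.001, 0.003, -0.004, -0.004, 0, 0.045, -0.003, 0.001, 0.005, -0.003, -0.002, 0, 0.045, 0, 0.001, 0.008, 0, 0, 0, 0.045, 0, 0, 0.008, 0, 0, 0, 0.045, 0, 0, 0.004, 0, 0, 0, 0.045, 0, 0, 0, 0, 0, 0, 0.045, 0, 0, 0, 0, 0, 0]}}

```text
clock: 27.7
position: [0.6592, -0.2145, 0.0263]
ee_rot: [-0.005, 0.688, 0.726, -0.002]
contact_force: [-0.2, 0.1, -4.0]
width: 0.0528
```

```bash
python3 - <<'E'
from h import *
rows([.667,-.216,-.016],.054)
d=grab("wrist"); cv2.imwrite("pics/w19.png",cv2.resize(d["image"][:,:,::-1],(800,600)))
d=grab("top"); cv2.imwrite("pics/t19.png",cv2.resize(d["image"][60:160,280:400,::-1],(720,600)))
E
```

```text
clock 27.7 pos [ 0.6592 -0.2145  0.0263] cur jaw yaw 0.053 q6 -0.468 w 0.0528 F [-0.2  0.1 -4. ]
shift tool mm [-2.2  8.1 42.2] rotvec [-0.01   -0.0051 -0.001 ]
```

View pics/w19.png

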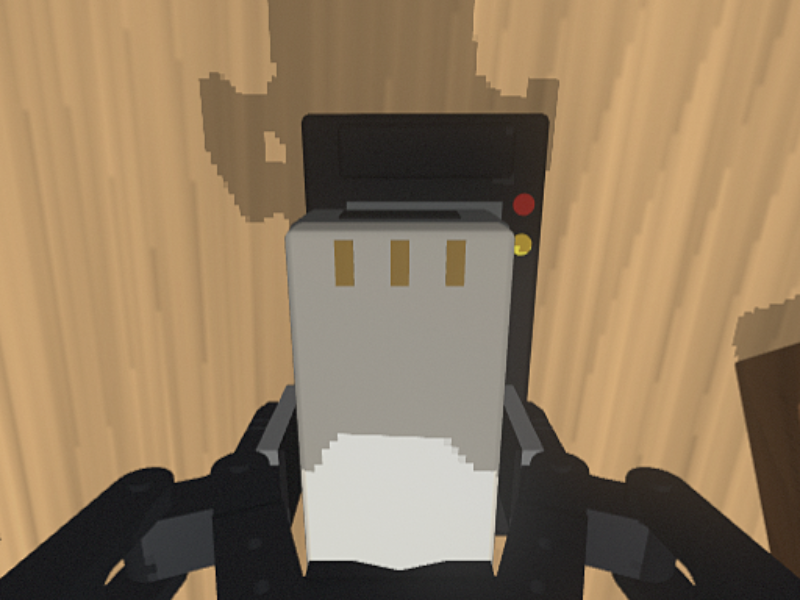

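The battery lies about 8 mm to the left of the charger axis (charger centre column 425 against 400), which agrees with the pose reading. Correct that and lower.

Call:
{"api": "apply_moves", "payload": {"moves": [0.045, -0.001, 0.003, 0.002, -0.003, -0.002, 0, 0.045, -0.001, 0.004, 0.004, -0.003, -0.002, 0, 0.045, 0, 0.003, 0.007, -0.003, -0.001, 0, 0.045, 0, 0.001, 0.008, 0, 0, 0, 0.045, 0, 0, 0.006, 0, 0, 0, 0.045, 0, 0, 0.003, 0, 0, 0, 0.045, 0, 0, 0, 0, 0, 0, 0.045, 0, 0, 0, 0, 0, 0]}}

```text
clock: 28.47
position: [0.6733, -0.2164, -0.0051]
ee_rot: [0.002, 0.688, 0.726, 0.001]
contact_force: [0.7, 0.4, -4.7]
width: 0.053
```

```bash
python3 - <<'E'
from h import *
rows([.667,-.216,-.016],.054)
d=grab("wrist"); cv2.imwrite("pics/w20.png",cv2.resize(d["image"][:,:,::-1],(800,600)))
E
```

```text
clock 28.47 pos [ 0.6733 -0.2164 -0.0051] cur jaw yaw 0.053 q6 -0.462 w 0.053 F [ 0.7  0.4 -4.7]
shift tool mm [ 0.7 -6.3 10.9] rotvec [ 0.0037  0.0021 -0.0006]
```

View pics/w20.png

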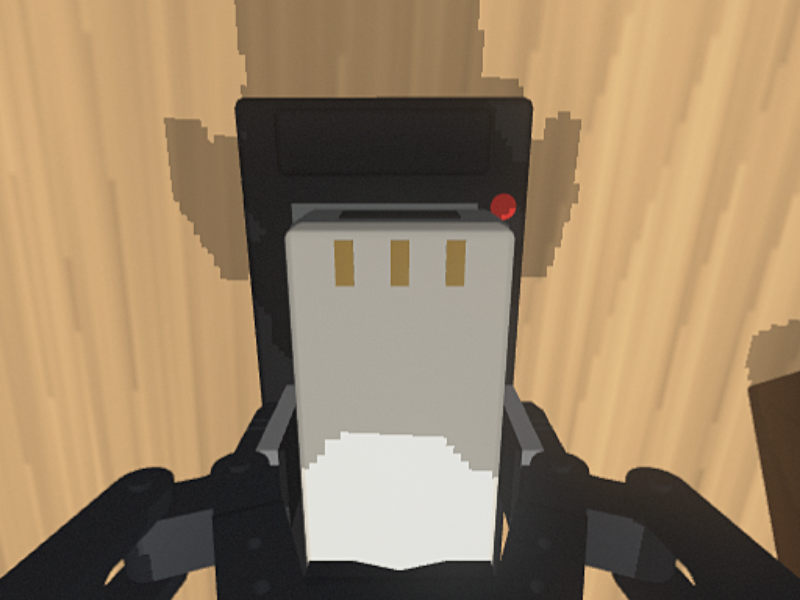

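Call:
{"api": "apply_moves", "payload": {"moves": [0.045, 0, -0.002, 0.001, 0.001, 0.001, 0, 0.045, 0, -0.002, 0.002, 0.001, 0.001, 0, 0.045, 0, -0.001, 0.002, 0.001, 0, 0, 0.045, 0, 0, 0.002, 0, 0, 0, 0.045, 0, 0, 0.001, 0, 0, 0, 0.045, 0, 0, 0, 0, 0, 0, 0.045, 0, 0, 0, 0, 0, 0, 0.045, 0, 0, 0, 0, 0, 0]}}

```text
clock: 29.18
position: [0.6681, -0.2171, -0.0126]
ee_rot: [0.001, 0.688, 0.726, 0.0]
contact_force: [-0.1, 0.2, -4.3]
width: 0.0528
```

```bash
python3 - <<'E'
from h import *
rows([.667,-.216,-.016],.054)
d=grab("wrist"); cv2.imwrite("pics/w21.png",cv2.resize(d["image"][:,:,::-1],(800,600)))
E
```

```text
clock 29.18 pos [ 0.6681 -0.2171 -0.0126] cur jaw yaw 0.053 q6 -0.466 w 0.0528 F [-0.1  0.2 -4.3]
shift tool mm [ 1.2 -1.   3.4] rotvec [ 0.0019  0.0008 -0.0009]
```

View pics/w21.png

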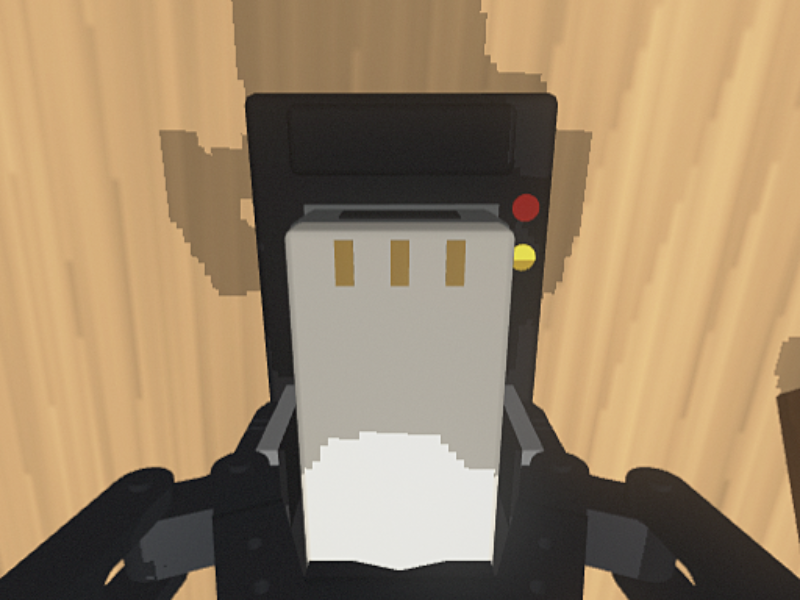

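Centred (charger centre column about 401). Lower the last few millimetres.

Call:
{"api": "apply_moves", "payload": {"moves": [0.045, 0, 0, 0.0015, 0, 0, 0, 0.045, 0, 0, 0.0015, 0, 0, 0, 0.045, 0, 0, 0.001, 0, 0, 0, 0.045, 0, 0, 0.0005, 0, 0, 0, 0.045, 0, 0, 0, 0, 0, 0, 0.045, 0, 0, 0, 0, 0, 0, 0.045, 0, 0, 0, 0, 0, 0, 0.045, 0, 0, 0, 0, 0, 0]}}

```text
clock: 29.9
position: [0.6687, -0.2173, -0.0169]
ee_rot: [0.001, 0.688, 0.726, 0.001]
contact_force: [0.4, 0.5, -3.1]
width: 0.0528
```

Call:
{"api": "apply_moves", "payload": {"moves": [0.045, 0, 0, 0.001, 0, 0, 0, 0.045, 0, 0, 0.0005, 0, 0, 0, 0.045, 0, 0, 0, 0, 0, 0, 0.045, 0, 0, 0, 0, 0, 0, 0.045, 0, 0, 0, 0, 0, 0, 0.045, 0, 0, 0, 0, 0, 0, 0.045, 0, 0, 0, 0, 0, 0, 0.045, 0, 0, 0, 0, 0, 0]}}

```text
clock: 30.57
position: [0.6688, -0.2173, -0.0169]
ee_rot: [0.002, 0.688, 0.726, 0.001]
contact_force: [-0.4, 0.4, -1.4]
width: 0.0525
```

Call:
{"api": "apply_moves", "payload": {"moves": [0.055, 0, 0, 0, 0, 0, 0, 0.065, 0, 0, 0, 0, 0, 0, 0.075, 0, 0, 0, 0, 0, 0, 0.078, 0, 0, -0.002, 0, 0, 0, 0.078, 0, 0, -0.01, 0, 0, 0, 0.078, 0, 0, -0.02, 0, 0, 0, 0.078, 0, 0, -0.03, 0, 0, 0, 0.078, 0, 0, -0.035, 0, 0, 0]}}

```text
clock: 31.23
position: [0.6654, -0.2159, 0.0782]
ee_rot: [-0.003, 0.688, 0.726, -0.001]
contact_force: [0.2, -0.5, 0.5]
width: 0.0781
```

```bash
python3 - <<'E'
from h import *
plan([.4395,-.245,.11],-.035,n=10,jaw=.085)
d=grab("wrist"); cv2.imwrite("pics/w22.png",cv2.resize(d["image"][:,:,::-1],(800,600)))
E
```

```text
clock 31.23 pos [ 0.6654 -0.2159  0.0782] cur jaw yaw 0.053 q6 -0.466 w 0.0781 F [ 0.2 -0.5  0.5]
shift tool mm [ -16.9 -227.3  -30.6] rotvec [-0.0056 -0.0027  0.0881]
per row mm 22.997092940557714 deg 0.5061785657773703 rv [-0.0006 -0.0003  0.0088]
[0.085, -0.0017, -0.0227, -0.0031, -0.0006, -0.0003, 0.0088, 0.085, -0.0019, -0.0227, -0.0031, -0.0006, -0.0003, 0.0088, 0.085, -0.0021, -0.0227, -0.0031, -0.0006, -0.0003, 0.0088, 0.085, -0.0023, -0.0227, -0.0031, -0.0006, -0.0003, 0.0088, 0.085, -0.0025, -0.0226, -0.0031, -0.0006, -0.0003, 0.0088, 0.085, -0.0027, -0.0226, -0.0031, -0.0006, -0.0003, 0.0088, 0.085, -0.0029, -0.0226, -0.0031, -0.0006, -0.0003, 0.0088, 0.085, -0.0031, -0.0226, -0.0031, -0.0006, -0.0003, 0.0088, 0.085, -0.0033, -0.0225, -0.0032, -0.0006, -0.0003, 0.0088, 0.085, -0.0035, -0.0225, -0.0032, -0.0006, -0.0003, 0.0088]
```

View pics/w22.png

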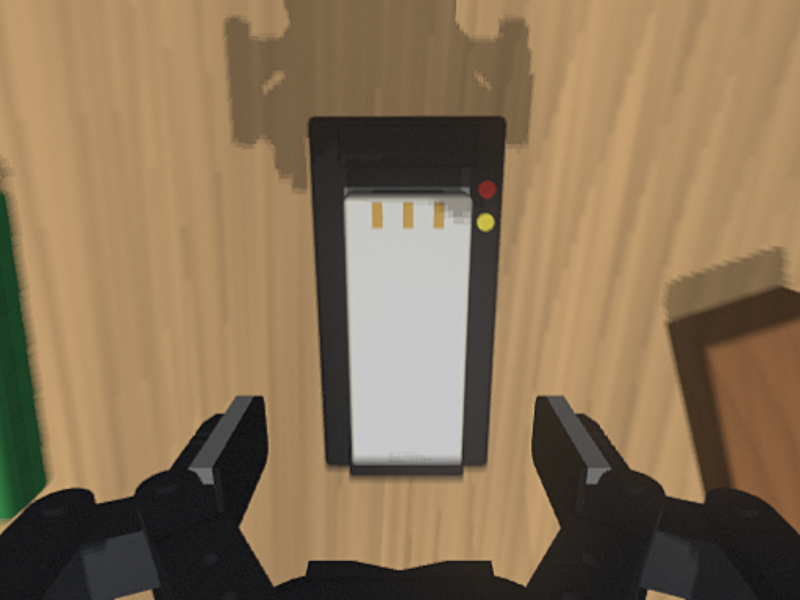

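The battery rests on the charger, white top up (408,330). I'll verify from the top as I leave. On to the case.

Call:
{"api": "apply_moves", "payload": {"moves": [0.084, -0.002, -0.022, -0.003, -0.001, 0, 0.011, 0.084, -0.002, -0.034, -0.003, -0.001, 0, 0.011, 0.084, -0.002, -0.034, -0.003, -0.001, 0, 0.011, 0.084, -0.003, -0.034, -0.003, -0.001, 0, 0.011, 0.084, -0.003, -0.034, -0.003, -0.001, 0, 0.011, 0.084, -0.003, -0.028, -0.002, 0, 0, 0.011, 0.084, -0.003, -0.016, 0, 0, 0, 0.011, 0.084, -0.001, -0.006, 0, 0, 0, 0.011]}}

```text
clock: 31.95
position: [0.4644, -0.2445, 0.1141]
ee_rot: [0.021, 0.719, 0.695, 0.009]
contact_force: [-1.2, 0.5, -0.4]
width: 0.0842
```

```bash
python3 - <<'E'
from h import *
d=grab("wrist");d=grab("wrist"); cv2.imwrite("pics/w23.png",cv2.resize(d["image"][:,:,::-1],(800,600)))
top_rect(d,.028,.045,.438,-.25)
rows([.438,-.2525,-.02],-.033)
d=grab("top"); top_rect(d,.028,.045,.438,-.25); top_rect(d,.049,.065,.667,-.216); top_rect(d,.045,.06,.6475,.2147)
P=d["P"];h,s,v=[d["hsv"][...,i].astype(int) for i in range(3)]
cv2.imwrite("pics/t23.png",cv2.resize(d["image"][75:145,290:385,::-1],(800,590),interpolation=cv2.INTER_CUBIC))
m=big((v<75)&(abs(P[...,0]-.667)<.07)&(abs(P[...,1]+.216)<.11)&(P[...,2]<.04)); q=atz(d,.014)[m]; print("charger outline",rect(q),rect(P[m]))
E
```

```text
14231 c [ 0.4387 -0.2536] size [168.7  62.1] yaw 1.539 jaw yaw -0.032 z 0.0354
clock 32.05 pos [ 0.4663 -0.2448  0.1141] cur jaw yaw -0.034 q6 -0.595 w 0.0836 F [ 0.9 -0.1 -0.3]
shift tool mm [ -6.5 -33.9 132.9] rotvec [ 0.0435  0.0166 -0.0011]
682 c [ 0.4375 -0.2107] size [87.4 59.7] yaw 1.541 jaw yaw -0.03 z 0.0352
793 c [ 0.6674 -0.2145] size [117.3  52.3] yaw 1.619 jaw yaw 0.048 z 0.0554
304 c [0.6468 0.2158] size [58.4 40.4] yaw 1.389 jaw yaw -0.181 z 0.0515
charger outline (array([ 0.66440863, -0.2140204 ]), array([176.14173889,  81.5247345 ]), np.float64(-1.5209722446460128)) (array([ 0.66459198, -0.21405229]), array([176.41540527,  82.4147644 ]), np.float64(-1.5180776839855303))
```

View pics/w23.png

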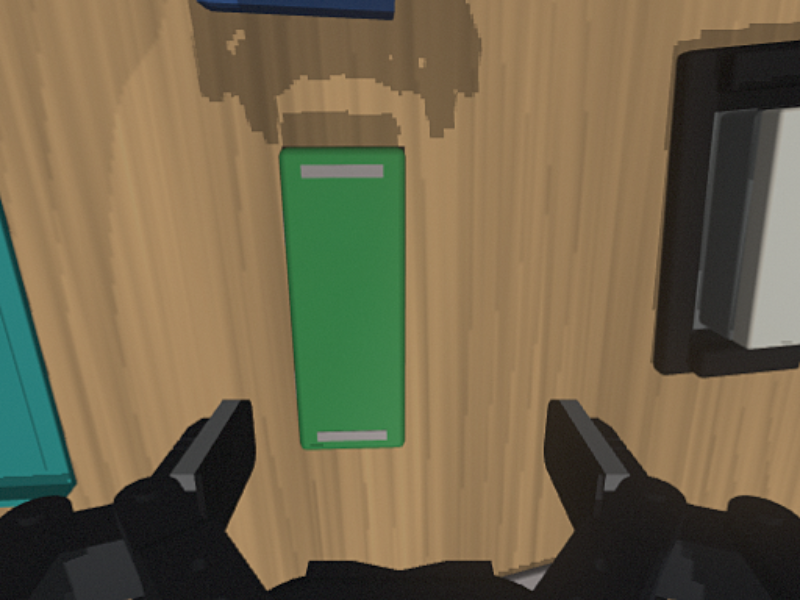

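View pics/t23.png

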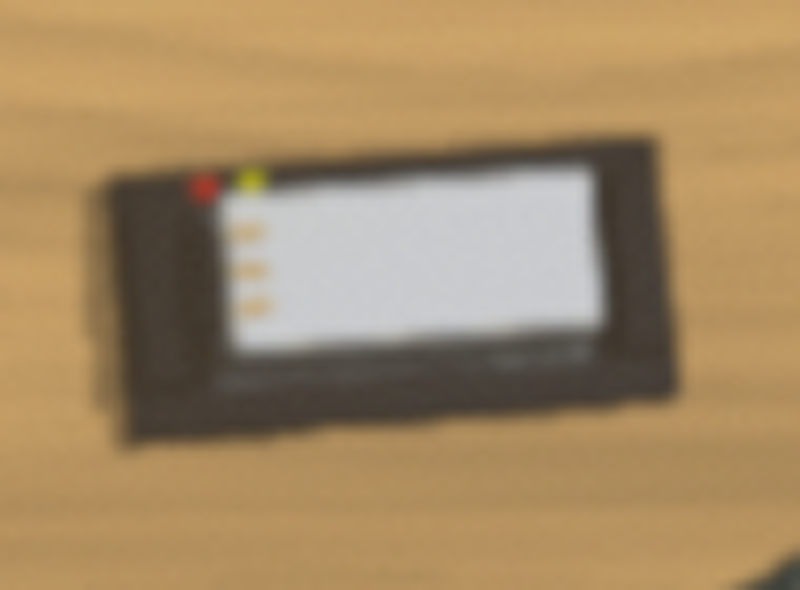

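The battery is confirmed at (0.6674, -0.2145), 1.5 mm from the place. The case is measured at (0.4387, -0.2532), yaw 1.539, z 0.035. I'll straighten the tool and centre it above the case.

Call:
{"api": "apply_moves", "payload": {"moves": [0.085, -0.002, -0.008, 0.004, 0.012, 0.005, 0, 0.085, -0.002, -0.008, 0.008, 0.012, 0.005, 0, 0.085, -0.002, -0.007, 0.012, 0.01, 0.004, 0, 0.085, -0.001, -0.005, 0.014, 0.006, 0.002, 0, 0.085, 0, -0.003, 0.012, 0, 0, 0, 0.085, 0, -0.001, 0.006, 0, 0, 0, 0.085, 0, 0, 0, 0, 0, 0, 0.085, 0, 0, 0, 0, 0, 0]}}

```text
clock: 32.77
position: [0.439, -0.2526, 0.0491]
ee_rot: [-0.001, 0.717, 0.697, 0.001]
contact_force: [0.8, 0.2, 0.5]
width: 0.085
```

```bash
python3 - <<'E'
from h import *
rows([.4387,-.253,-.034],-.032)
E
```

```text
clock 32.77 pos [ 0.439  -0.2526  0.0491] cur jaw yaw -0.028 q6 -0.634 w 0.085 F [0.8 0.2 0.5]
shift tool mm [-0.7 -0.2 83.1] rotvec [-0.001  -0.003   0.0038]
```

Call:
{"api": "apply_moves", "payload": {"moves": [0.085, 0, 0, 0.006, 0, 0, 0.002, 0.085, 0, 0, 0.012, 0, 0, 0.002, 0.085, 0, 0, 0.014, 0, 0, 0, 0.085, 0, 0, 0.012, 0, 0, 0, 0.085, 0, 0, 0.006, 0, 0, 0, 0.085, 0, 0, 0.002, 0, 0, 0, 0.085, 0, 0, 0, 0, 0, 0, 0.085, 0, 0, 0, 0, 0, 0]}}

```text
clock: 33.43
position: [0.4434, -0.2549, -0.0038]
ee_rot: [0.002, 0.718, 0.696, 0.001]
contact_force: [0.0, 0.2, -0.1]
width: 0.0853
```

```bash
python3 - <<'E'
from h import *
rows([.4387,-.253,-.034],-.032)
d=grab("wrist"); cv2.imwrite("pics/w24.png",cv2.resize(d["image"][:,:,::-1],(800,600)))
E
```

```text
clock 33.43 pos [ 0.4434 -0.2549 -0.0038] cur jaw yaw -0.031 q6 -0.63 w 0.0853 F [ 0.   0.2 -0.1]
shift tool mm [ 1.8 -5.  30.2] rotvec [0.0053 0.0013 0.0006]
```

View pics/w24.png

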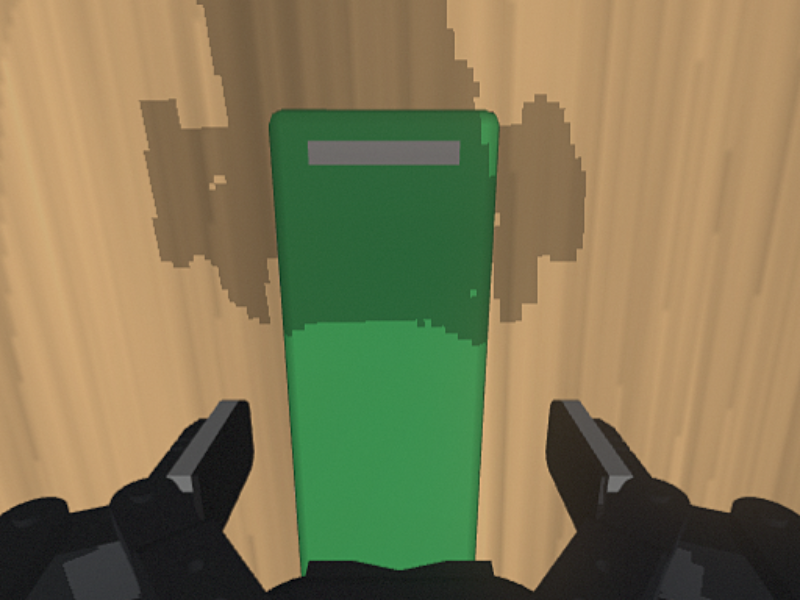

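The case is 4 mm to the left of the jaw centre (387 against 400), as the pose says. Correct and go down.

Call:
{"api": "apply_moves", "payload": {"moves": [0.085, 0.001, -0.002, 0.001, 0.002, 0, 0, 0.085, 0, -0.002, 0.003, 0.002, 0, 0, 0.085, 0, 0, 0.006, 0.001, 0, 0, 0.085, 0, 0, 0.008, 0, 0, 0, 0.085, 0, 0, 0.006, 0, 0, 0, 0.085, 0, 0, 0.003, 0, 0, 0, 0.085, 0, 0, 0, 0, 0, 0, 0.085, 0, 0, 0, 0, 0, 0]}}

```text
clock: 34.15
position: [0.4403, -0.2546, -0.0319]
ee_rot: [0.002, 0.718, 0.696, -0.0]
contact_force: [1.2, 0.7, 0.3]
width: 0.0849
```

```bash
python3 - <<'E'
from h import *
rows([.4387,-.253,-.034],-.032)
d=grab("side"); cv2.imwrite("pics/s24.png",cv2.resize(d["image"][190:330,230:390,::-1],(700,600)))
E
```

```text
clock 34.15 pos [ 0.4403 -0.2546 -0.0319] cur jaw yaw -0.031 q6 -0.628 w 0.0849 F [1.2 0.7 0.3]
shift tool mm [ 1.5 -1.6  2.1] rotvec [0.003  0.0036 0.0005]
```

View pics/s24.png

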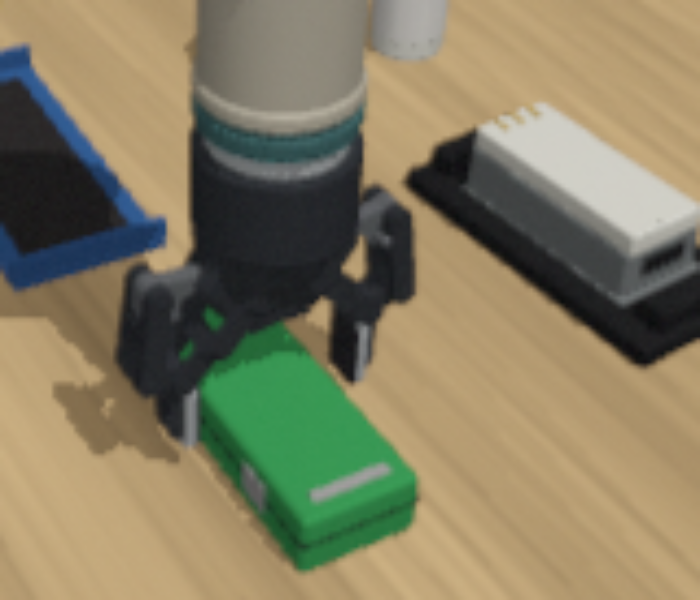

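Call:
{"api": "apply_moves", "payload": {"moves": [0.085, 0.001, -0.001, 0.001, 0.002, 0.002, 0, 0.085, 0, 0, 0.001, 0.001, 0.002, 0, 0.065, 0, 0, 0, 0, 0, 0, 0.055, 0, 0, 0, 0, 0, 0, 0.055, 0, 0, 0, 0, 0, 0, 0.055, 0, 0, 0, 0, 0, 0, 0.055, 0, 0, 0, 0, 0, 0, 0.055, 0, 0, 0, 0, 0, 0]}}

```text
clock: 34.87
position: [0.4397, -0.2539, -0.0333]
ee_rot: [0.0, 0.718, 0.696, 0.0]
contact_force: [-0.1, 0.1, -0.8]
width: 0.061
```

```bash
python3 - <<'E'
from h import *
rows([.4387,-.253,-.034],-.032)
E
```

```text
clock 34.87 pos [ 0.4397 -0.2539 -0.0333] cur jaw yaw -0.031 q6 -0.63 w 0.061 F [-0.1  0.1 -0.8]
shift tool mm [ 0.9 -1.   0.7] rotvec [0.0008 0.0001 0.0006]
```

Gripped at 61 mm. Lift and carry to the blue tray.

Call:
{"api": "apply_moves", "payload": {"moves": [0.055, 0, 0, -0.003, 0, 0, 0, 0.055, 0, 0, -0.008, 0, 0, 0, 0.055, 0, 0, -0.014, 0, 0, 0, 0.055, 0, 0, -0.016, 0, 0, 0, 0.055, 0, 0, -0.014, 0, 0, 0, 0.055, 0, 0, -0.008, 0, 0, 0, 0.055, 0, 0, -0.003, 0, 0, 0, 0.055, 0, 0, 0, 0, 0, 0]}}

```text
clock: 35.53
position: [0.4363, -0.2512, 0.0347]
ee_rot: [-0.004, 0.718, 0.696, -0.0]
contact_force: [1.0, -0.2, -4.7]
width: 0.0612
```

```bash
python3 - <<'E'
from h import *
rows([.430,-.0005,.035],-.071)
d=grab("side"); cv2.imwrite("pics/s25.png",cv2.resize(d["image"][150:330,190:390,::-1],(700,600)))
E
```

```text
clock 35.53 pos [ 0.4363 -0.2512  0.0347] cur jaw yaw -0.031 q6 -0.63 w 0.0612 F [ 1.  -0.2 -4.7]
shift tool mm [250.4 -14.2   1.2] rotvec [-0.0064 -0.0052  0.0396]
```

View pics/s25.png

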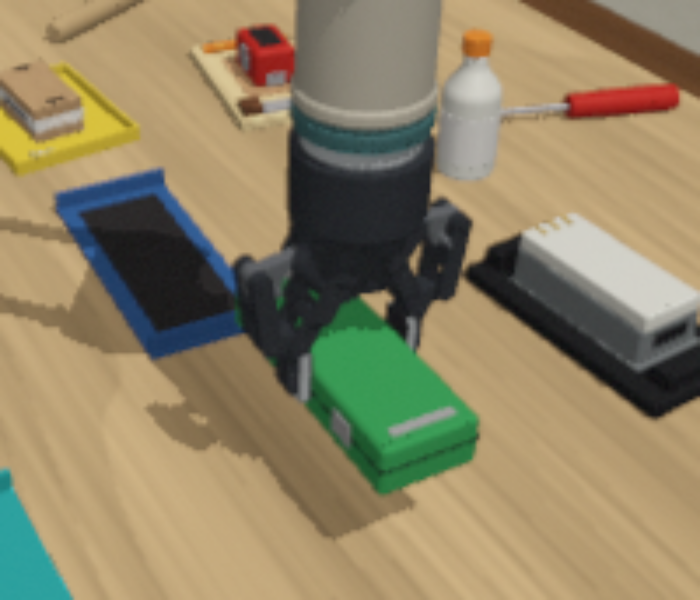

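The case is held level.

Call:
{"api": "apply_moves", "payload": {"moves": [0.055, 0.014, -0.001, 0, -0.001, -0.001, 0.005, 0.055, 0.028, -0.002, 0, -0.001, -0.001, 0.005, 0.055, 0.034, -0.002, 0, -0.001, -0.001, 0.005, 0.055, 0.036, -0.002, 0, -0.001, -0.001, 0.005, 0.055, 0.036, -0.002, 0, -0.001, 0, 0.005, 0.055, 0.036, -0.002, 0, 0, 0, 0.005, 0.055, 0.03, -0.001, 0, 0, 0, 0.005, 0.055, 0.016, 0, 0, 0, 0, 0.004]}}

```text
clock: 36.25
position: [0.4333, -0.017, 0.0288]
ee_rot: [-0.003, 0.736, 0.677, -0.003]
contact_force: [0.2, -0.2, -4.5]
width: 0.0612
```

```bash
python3 - <<'E'
from h import *
rows([.430,-.0005,.035],-.071)
E
```

```text
clock 36.25 pos [ 0.4333 -0.017   0.0288] cur jaw yaw -0.083 q6 -0.115 w 0.0612 F [ 0.2 -0.2 -4.5]
shift tool mm [16.1 -4.7 -6.1] rotvec [-0.0079 -0.0003 -0.0125]
```

Call:
{"api": "apply_moves", "payload": {"moves": [0.055, 0.004, -0.001, 0, -0.002, 0, -0.004, 0.055, 0.003, -0.001, 0, -0.002, 0, -0.004, 0.055, 0.002, -0.001, 0, -0.002, 0, -0.004, 0.055, 0, 0, 0, 0, 0, 0, 0.055, 0, 0, 0, 0, 0, 0, 0.055, 0, 0, 0, 0, 0, 0, 0.055, 0, 0, 0, 0, 0, 0, 0.055, 0, 0, 0, 0, 0, 0]}}

```text
clock: 36.92
position: [0.4284, -0.0073, 0.0265]
ee_rot: [-0.003, 0.731, 0.683, -0.002]
contact_force: [0.6, 0.3, -3.0]
width: 0.0613
```

```bash
python3 - <<'E'
from h import *
rows([.430,-.0005,-.026],-.071)
d=grab("wrist"); cv2.imwrite("pics/w26.png",cv2.resize(d["image"][:,:,::-1],(800,600)))
E
```

```text
clock 36.92 pos [ 0.4284 -0.0073  0.0265] cur jaw yaw -0.068 q6 -0.11 w 0.0613 F [ 0.6  0.3 -3. ]
shift tool mm [ 6.9  1.5 52.5] rotvec [-0.007   0.0001  0.0026]
```

View pics/w26.png

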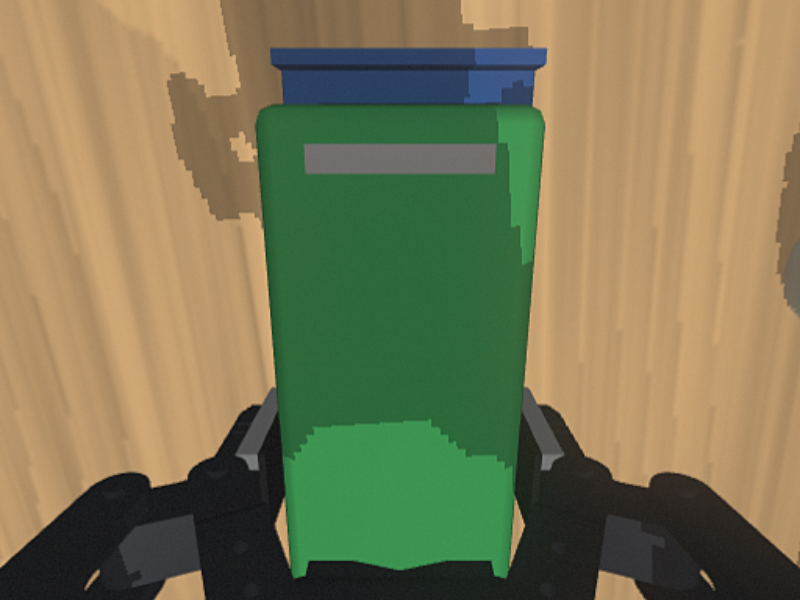

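The case is roughly aligned with the tray (lip centre column 408 against 401, 7 mm still to go forward). Lower in steps.

Call:
{"api": "apply_moves", "payload": {"moves": [0.055, 0.003, 0.001, 0.002, -0.003, 0, 0.001, 0.055, 0.002, 0.001, 0.004, -0.002, 0, 0.001, 0.055, 0.001, 0, 0.007, -0.002, 0, 0, 0.055, 0, 0, 0.008, 0, 0, 0, 0.055, 0, 0, 0.006, 0, 0, 0, 0.055, 0, 0, 0.002, 0, 0, 0, 0.055, 0, 0, 0, 0, 0, 0, 0.055, 0, 0, 0, 0, 0, 0]}}

```text
clock: 37.63
position: [0.4308, -0.0013, -0.0064]
ee_rot: [-0.0, 0.732, 0.681, -0.0]
contact_force: [0.1, -0.3, -3.5]
width: 0.0611
```

```bash
python3 - <<'E'
from h import *
rows([.430,-.0005,-.026],-.071)
d=grab("top"); cv2.imwrite("pics/t27.png",cv2.resize(d["image"][150:240,200:320,::-1],(800,600),interpolation=cv2.INTER_CUBIC))
E
```

```text
clock 37.63 pos [ 0.4308 -0.0013 -0.0064] cur jaw yaw -0.071 q6 -0.093 w 0.0611 F [ 0.1 -0.3 -3.5]
shift tool mm [ 0.7 -0.8 19.6] rotvec [-0.0007  0.0001 -0.0005]
```

Nearly exact. Down another 17 mm, gently.

Call:
{"api": "apply_moves", "payload": {"moves": [0.055, 0, 0, 0.002, 0, 0, 0, 0.055, 0, 0, 0.004, 0, 0, 0, 0.055, 0, 0, 0.005, 0, 0, 0, 0.055, 0, 0, 0.003, 0, 0, 0, 0.055, 0, 0, 0.001, 0, 0, 0, 0.055, 0, 0, 0, 0, 0, 0, 0.055, 0, 0, 0, 0, 0, 0, 0.055, 0, 0, 0, 0, 0, 0]}}

```text
clock: 38.35
position: [0.4319, -0.0015, -0.0223]
ee_rot: [0.001, 0.732, 0.681, 0.0]
contact_force: [-0.5, -0.4, -3.2]
width: 0.0608
```

```bash
python3 - <<'E'
from h import *
rows([.430,-.0005,-.027],-.071)
d=grab("wrist"); cv2.imwrite("pics/w28.png",cv2.resize(d["image"][:,:,::-1],(800,600)))
E
```

```text
clock 38.35 pos [ 0.4319 -0.0015 -0.0223] cur jaw yaw -0.072 q6 -0.093 w 0.0608 F [-0.5 -0.4 -3.2]
shift tool mm [ 0.9 -2.   4.7] rotvec [ 0.0015  0.0003 -0.0006]
```

View pics/w28.png

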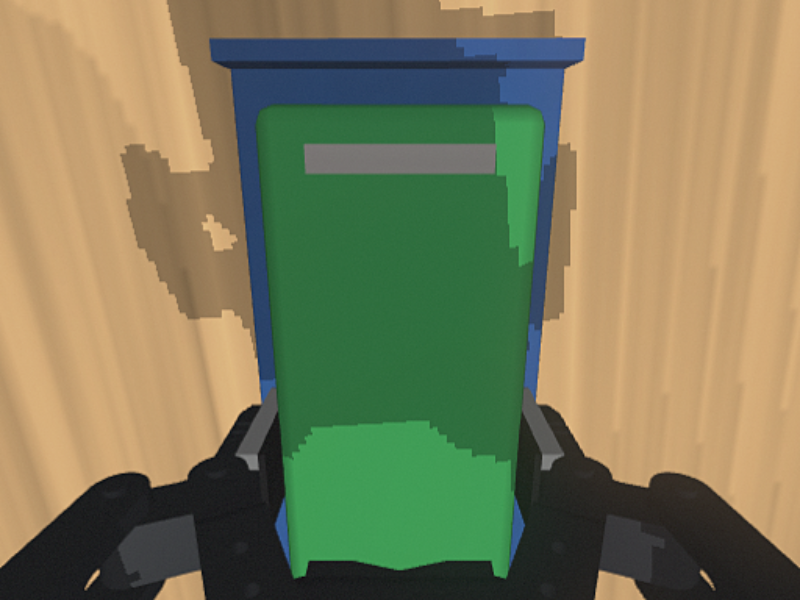

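The case is centred on the tray (tray 235–562, case 258–544, far lip clear). Final touch-down.

Call:
{"api": "apply_moves", "payload": {"moves": [0.055, 0, -0.001, 0.0015, 0.001, 0, 0, 0.055, 0, -0.0005, 0.0015, 0, 0, 0, 0.055, 0, 0, 0.001, 0, 0, 0, 0.055, 0, 0, 0.001, 0, 0, 0, 0.055, 0, 0, 0.0005, 0, 0, 0, 0.055, 0, 0, 0, 0, 0, 0, 0.055, 0, 0, 0, 0, 0, 0, 0.055, 0, 0, 0, 0, 0, 0]}}

```text
clock: 39.07
position: [0.431, -0.0015, -0.0272]
ee_rot: [0.001, 0.732, 0.681, 0.001]
contact_force: [-0.6, 0.1, -2.4]
width: 0.0609
```

Call:
{"api": "apply_moves", "payload": {"moves": [0.055, 0, 0, 0.001, 0, 0, 0, 0.055, 0, 0, 0.0005, 0, 0, 0, 0.055, 0, 0, 0, 0, 0, 0, 0.055, 0, 0, 0, 0, 0, 0, 0.055, 0, 0, 0, 0, 0, 0, 0.055, 0, 0, 0, 0, 0, 0, 0.055, 0, 0, 0, 0, 0, 0, 0.055, 0, 0, 0, 0, 0, 0]}}

```text
clock: 39.73
position: [0.4312, -0.0016, -0.0272]
ee_rot: [0.001, 0.732, 0.681, 0.001]
contact_force: [-1.1, -0.5, -0.7]
width: 0.0607
```

Resting. Release and rise.

Call:
{"api": "apply_moves", "payload": {"moves": [0.065, 0, 0, 0, 0, 0, 0, 0.075, 0, 0, 0, 0, 0, 0, 0.083, 0, 0, 0, 0, 0, 0, 0.083, 0, 0, 0, 0, 0, 0, 0.083, 0, 0, -0.006, 0, 0, 0, 0.083, 0, 0, -0.015, 0, 0, 0, 0.083, 0, 0, -0.025, 0, 0, 0, 0.083, 0, 0, -0.03, 0, 0, 0]}}

```text
clock: 40.4
position: [0.4277, -0.0011, 0.0477]
ee_rot: [-0.003, 0.732, 0.681, -0.002]
contact_force: [0.2, -0.7, 0.1]
width: 0.0831
```

Call:
{"api": "apply_moves", "payload": {"moves": [0.083, -0.005, 0, -0.03, 0, 0, 0, 0.083, -0.015, 0, -0.03, 0, 0, 0, 0.083, -0.03, 0, -0.025, 0, 0, 0, 0.083, -0.034, 0, -0.01, 0, 0, 0, 0.083, -0.034, 0, 0, 0, 0, 0, 0.083, -0.034, 0, 0, 0, 0, 0, 0.083, -0.02, 0, 0, 0, 0, 0, 0.083, -0.008, 0, 0, 0, 0, 0]}}

```text
clock: 41.07
position: [0.4199, -0.1877, 0.1604]
ee_rot: [0.008, 0.729, 0.684, 0.002]
contact_force: [0.1, 0.3, 0.8]
width: 0.0832
```

```bash
python3 - <<'E'
from h import *
d=grab("wrist");d=grab("wrist"); cv2.imwrite("pics/w30.png",cv2.resize(d["image"][:,:,::-1],(800,600)))
top_rect(d,.035,.05,.43,0)
d=grab("top"); cv2.imwrite("pics/t30.png",cv2.resize(d["image"][:,:,::-1],(800,600)))
print("top cam");top_rect(d,.034,.05,.43,0);top_rect(d,.049,.065,.667,-.216); top_rect(d,.045,.06,.6475,.2147); top_rect(d,.03,.048,.4386,.2512)
top_rect(d,.07,.1,.614,.011,.05); top_rect(d,.06,.14,.715,-.001,.05)
s=grab("side"); cv2.imwrite("pics/s30.png",cv2.resize(s["image"][:,:,::-1],(800,600)))
print(manip.get_state()["position"])
E
```

```text
4513 c [ 0.427  -0.0639] size [62.1 45.9] yaw 3.073 jaw yaw 1.502 z 0.0413
top cam
1441 c [0.429  0.0005] size [169.5  61.9] yaw 1.499 jaw yaw -0.072 z 0.0416
789 c [ 0.6677 -0.2146] size [116.9  51.4] yaw 1.63 jaw yaw 0.06 z 0.0554
311 c [0.647  0.2151] size [59.  40.7] yaw 1.381 jaw yaw -0.19 z 0.0517
536 c [0.4374 0.2547] size [85.9 46.3] yaw 1.611 jaw yaw 0.041 z 0.0393
308 c [0.6138 0.011 ] size [50.2 47.1] yaw 3.114 jaw yaw 1.543 z 0.0847
287 c [ 0.7144 -0.0011] size [47.3 45.3] yaw 3.106 jaw yaw 1.535 z 0.0906
[ 0.41939494 -0.18360858  0.15927578]
```

View pics/t30.png

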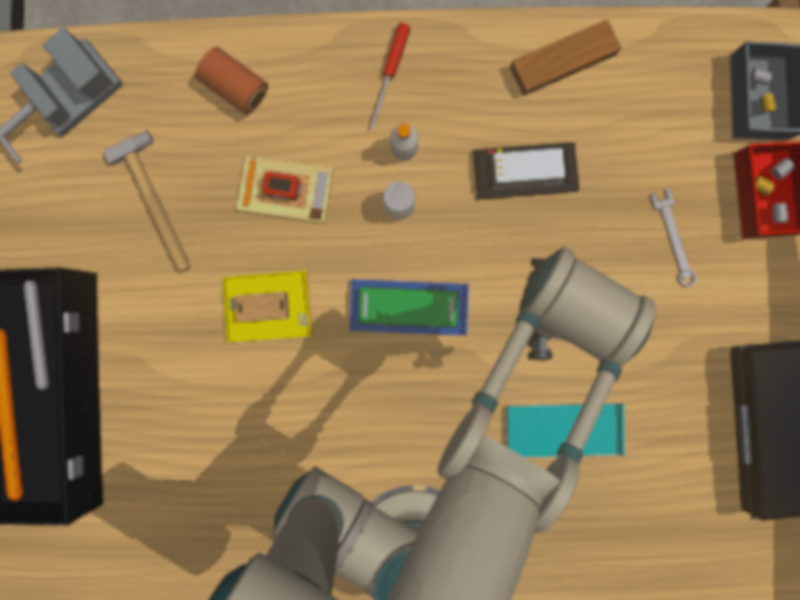

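View pics/s30.png

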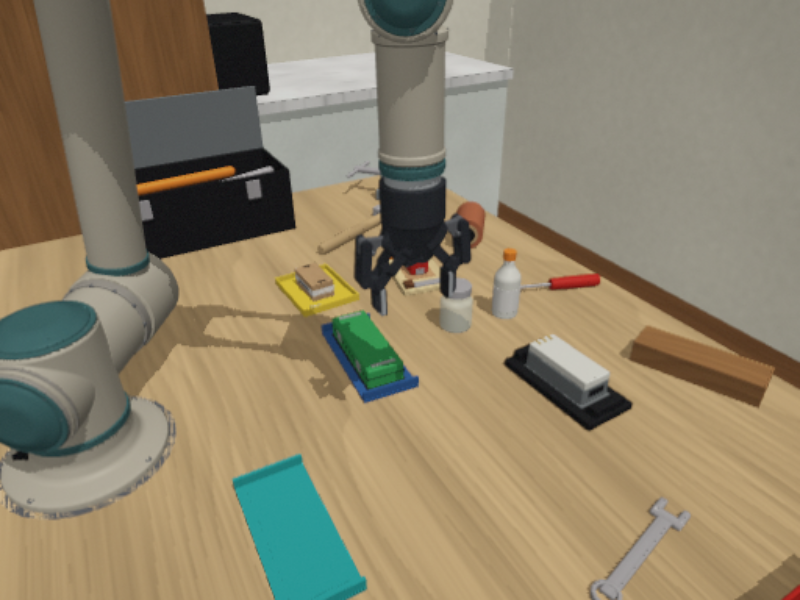

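View pics/w30.png

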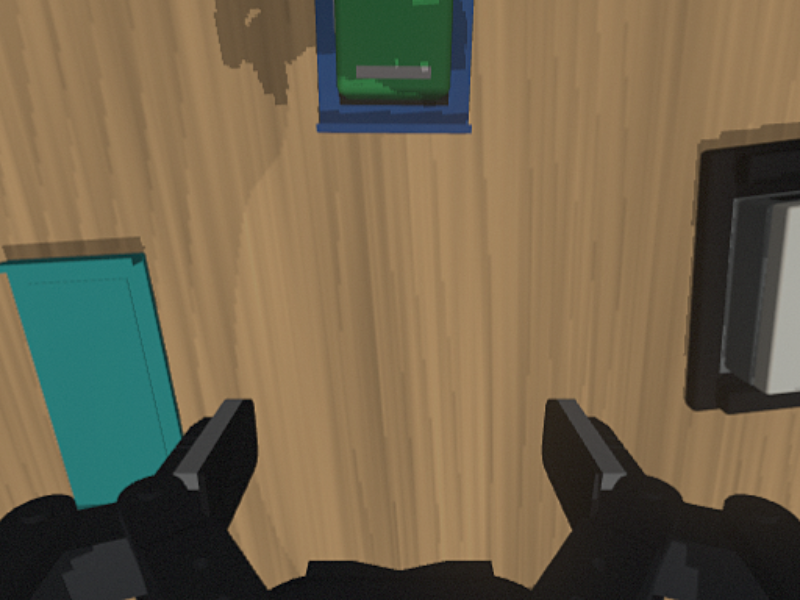

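The top view shows all four things on their places: tape (282,186), box (260,306), battery (530,166), case (408,307). Jar and glue are unmoved and the gripper is clear, so I'm handing in.

```bash
python3 -c "
from rig import workorder
print(workorder.sign_off())"
```

```text
the job is handed in; nothing more can be done
None
```

I took the pile apart from the top down, set each thing on its own place and handed the job in at about 41 s of the 109 s. No verdict is reported, so these are my own last checks from the top camera:

| Thing | Off the middle of its place | Yaw error (rad) | Top measured (m) | Top expected (m) |
|---|---|---|---|---|
| Tape measure | under 1 mm | under 0.01 | 0.0517 | 0.052 |
| Screw box | about 4 mm | under 0.01 | 0.0393 | 0.039 |
| Battery | about 2 mm | under 0.01 | 0.0554 | 0.056 |
| Bit case | about 1.5 mm | under 0.01 | 0.0416 | 0.042 |

The jar and glue bottle measured within 0.3 mm of where they were at the start, and the gripper was clear of everything.

**What disagreed:**
- **TCP height:** the reported TCP z is about 41 mm below the true fingertips. Both cameras showed it, and I corrected for it. Before I noticed, the first attempt on the tape closed in the air above it, without contact.
- **Tape yaw:** the top and wrist cameras differed by about 0.07 rad. I used the wrist camera's value.

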